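Tip ferrite slugs into the inspection tray and hold the backlight shutter half open

ROBOT

A 6-joint arm with a two-finger parallel gripper is mounted at the origin on the work surface. World frame = base frame: x ahead of the robot, y to its left, z up, the work surface at z = 0. Lengths are in m, angles in degrees, forces in N, time in s.
With the tool pointing down it reaches from about 0.375 to 0.9 m from the base axis. Payload 3.1 kg.
Tool frame: the origin (TCP) lies midway between the tips of the shut fingers; the grasp point (between the pads) lies 19 mm behind it; x points along the fingers, z is the direction in which the jaws open and shut, and the axes are right-handed (so a half turn about x gives the same grasp; the last joint's range is limited). The gripper opens to 87 mm and grips with 3 to 60 N. Pads are 19 mm wide; open, the fingers measure 117 mm over their backs; the gripper's body (75 mm by 190 mm) begins 51 mm behind the grasp point.
Start: joints at [66.492, 30.224, 82.088, -0, 67.689, -10.227], TCP at [0.144, 0.608, 0.223] pointing down, gripper open.
Joint ranges: [-176.69, 176.69], [-43.24, 126.21], [12.49, 139.97], [-82, 262], [0, 151.66], [-163.58, 163.58]. Speed limits (degrees/s): [159.86, 159.86, 180, 180, 180, 180].

INTERFACE

Orientations are given as a 3x3 rotation matrix whose columns are the frame's x, y, z axes.
In Python, from rig import * gives the robot as it stands.
- The arm moves only by the tool play_rows, never from a script. Its argument "rows" is a list that holds one entry, the list of rows, each a list of 7 numbers: the shift along the tool's x, y, z in m, then the turn, a rotation vector about the tool's x, y, z in degrees, then the finger opening in m, from 0 to 0.087. A call has 1 to 12 rows; each row is the pose to reach, as a shift and turn from the pose commanded when the call began, along the tool's axes at that moment; what a row does not reach only later rows make up. A row lasts 1/10 s, in which the tool goes at most 50 mm and 8.59 degrees, less where a joint would pass 70% of its speed; a pose out of reach is approached as far as the arm can. A call with a gripper value outside its range is refused whole. The fingers move at their own pace and stop on an object; the grip force is fixed at half the most. Time passes only in rows, so rows that repeat a pose let the fingers close. It gives the time, the measured TCP pose, the force and the opening at its end, in the units of the state.
- read_state(): the state, without advancing time (a new reading comes with each control period).
- capture(name): name is "side" or "top"; returns a dict with "pixels" (420x560x3 uint8, red, green, blue), "intrinsics" (3x3 intrinsics, pixels), "k1" (the pictures are not rectified: a ray, as slopes to the right and down, at radius r is drawn at 1 + k1 r^2 times it, then the intrinsics apply), "rvec" (rotation vector, rad) and "tvec" (3), from world to camera coordinates, as OpenCV has them. Camera axes: x right, y down, z forward; pixel columns grow to the right and rows downward; lengths in m; the calibration is good to about 2 mm. A picture is of the moment at which its call begins. There is no depth.
- hand_in(): hands the job in, once; it reports no verdict.
Trained networks look in the newest picture that a camera, given by its name, has taken for a name from the list of things; names that differ only in an ending like _2 or _b are one class to them, and where a whole thing is asked for, a point or a joint stands for the part that bears it (a point fixed in the world has none). Each returns a list of dicts, best first, with "p" (0 to 1); they miss things now and then, are a little off and sometimes report something else, mostly with a low value. They report only what shows in the picture. A call takes as long as a camera call.
- trace(camera, target): "mask" (420x560 bool, what is visible of it) and "at" ([column, row] in pixels, amid what is visible of it).
The state is a dict: "time_s": time; "joint_positions": joint angles; "qvel": joint speeds; "tau": joint torques, N m; "position": TCP position; "tcp_rot": TCP orientation; "force": force on the tool from outside, world axes, zero at the start; "moment": the same for the moment, N m; "opening": opening from 0.0 (shut) to 1.0 (fully open).
Only numpy, scipy, OpenCV 4.12 (cv2) and the standard library are available. Lean on these libraries where they do the work, as an engineer would, in place of code of your own. Each camera call takes 0.05 s, during which the arm holds its last target.

TASK

Tip the four ferrite slugs out of the aluminium cup into the tray on top of the inspection light box, then stand the empty cup upright on the bench and let go of it. After that, slide the light box's sprung shutter by its tab to half travel, so that the tab stands at the middle mark, and finish while still holding it there with the gripper's fingers: it springs shut if released. Leave the jar, the tape roll and the circuit board where they are.

Things in the scene. Friction and masses are not known exactly. Their poses are not given: they have to be found in the camera images.
- cup: Plain aluminium cup, open at the top, without handle: 70 mm high, outside diameter 48 mm at the foot widening evenly to 62 mm at the rim, wall 3 mm, floor 5 mm thick, 90 g give or take a third. It stands on the bench to the left or the right of the light box; the four slugs lie in its lower half. Origin: centre of its underside; z points up out of the mouth.
- slug0_center (a point): Centre of one of four equal dark grey ferrite slugs, solid cylinders 15 mm in diameter and 13 mm long, 11 g, at first in the cup.
- slug1_center (a point): Centre of one of four equal dark grey ferrite slugs, solid cylinders 15 mm in diameter and 13 mm long, 11 g, at first in the cup.
- slug2_center (a point): Centre of one of four equal dark grey ferrite slugs, solid cylinders 15 mm in diameter and 13 mm long, 11 g, at first in the cup.
- slug3_center (a point): Centre of one of four equal dark grey ferrite slugs, solid cylinders 15 mm in diameter and 13 mm long, 11 g, at first in the cup.
- lightbox: Inspection light box: grey block fixed to the bench, 200 mm (x) by 180 mm (y) by 60 mm high, turned up to 0.25 rad either way. Origin on the bench below the tray's centre; x points away from the robot, y along the shutter's opening direction, z up. From the origin the block reaches 130 mm towards the robot (-x), 70 mm to the far side, 90 mm to either side.
- tray (a point): Centre of the tray's floor, 68 mm above the bench. The tray sits on the light box: square, 110 by 110 mm inside, open at the top, clear floor through which the shutter's plate shows; its 6 mm thick aluminium walls rise 26 mm above the floor (94 mm above the bench). Axes as the light box's.
- half_mark (a point): Half-travel mark: point on the light box's top (60 mm above the bench), in the shutter's slot, over which the tab's centre stands at half travel. It lies 100 mm from the tray's centre towards the robot (-x of the tray). A longer black tick on the robot's side of the slot shows it, between two shorter ticks for closed and fully open. Axes as the light box's.
- shutter_tab (a point): Centre of the top of the shutter's tab, an upright steel block 16 mm (x) by 12 mm (y, the sliding direction) standing 46 mm above the top of the light box (its top is 106 mm above the bench). It slides along the light box's +y. There is 31 mm from the tab to the tray's wall and nothing beside it along y. Axes as the light box's.
- shutter (a joint): Travel of the shutter in m: 0 closed, 0.025 half, 0.050 fully open. A spring pulls it shut with 4 N at 0, rising by 1.6 N per 10 mm to 8 N at half travel and 12 N at full. Positive is towards the light box's +y.
- jar: Bystander: capped amber glass jar, 52 mm diameter, 75 mm high, on the other side of the light box from the cup, about as far from the robot. Origin: centre of its underside.
- tape: Bystander: roll of white tape lying flat, 52 mm outside diameter, 20 mm high, beyond the cup's or jar's place on the right. Origin: centre of its underside.
- board: Bystander: small green circuit board lying flat, 75 by 45 mm, 13 mm high with its parts, on the left, far side. Origin: centre of its underside.

How it is judged (in metres and radians):
On the way, in this order (a step that is already met when the one before it is completed fails the run):
1. the cup is tipped over the tray (leaning more than 63 degrees, above the light box) (angle between cup's own z axis and vertical above 1.1 rad and horizontal distance between cup and tray below 0.15 m and height (world z) of cup above 0.09 m), for 0.1 s.
2. all slugs are in the tray and the cup stands upright on the bench, released, with the shutter still shut (x of slug0_center in the frame of tray between -0.056 and 0.056 m and y of slug0_center in the frame of tray between -0.056 and 0.056 m and z of slug0_center in the frame of tray between 0 and 0.03 m and x of slug1_center in the frame of tray between -0.056 and 0.056 m and y of slug1_center in the frame of tray between -0.056 and 0.056 m and z of slug1_center in the frame of tray between 0 and 0.03 m and x of slug2_center in the frame of tray between -0.056 and 0.056 m and y of slug2_center in the frame of tray between -0.056 and 0.056 m and z of slug2_center in the frame of tray between 0 and 0.03 m and x of slug3_center in the frame of tray between -0.056 and 0.056 m and y of slug3_center in the frame of tray between -0.056 and 0.056 m and z of slug3_center in the frame of tray between 0 and 0.03 m and height (world z) of cup between -0.004 and 0.004 m and angle between cup's own z axis and vertical below 0.1 rad and contact force between the arm and cup below 0.1 N and linear speed of cup below 0.02 m/s and value of joint shutter below 0.008 m), for 0.2 s.
At the end, for the whole second after the job is handed in: All four slugs lie in the tray (centres within 56 mm of its centre along its x and y), the cup stands upright on the bench (within 0.1 rad) untouched, and the robot's fingers hold the shutter still against its spring at half travel, 25 mm plus or minus 5 mm, pressing with more than 3 N (x of slug0_center in the frame of tray between -0.056 and 0.056 m and y of slug0_center in the frame of tray between -0.056 and 0.056 m and z of slug0_center in the frame of tray between 0 and 0.03 m and x of slug1_center in the frame of tray between -0.056 and 0.056 m and y of slug1_center in the frame of tray between -0.056 and 0.056 m and z of slug1_center in the frame of tray between 0 and 0.03 m and x of slug2_center in the frame of tray between -0.056 and 0.056 m and y of slug2_center in the frame of tray between -0.056 and 0.056 m and z of slug2_center in the frame of tray between 0 and 0.03 m and x of slug3_center in the frame of tray between -0.056 and 0.056 m and y of slug3_center in the frame of tray between -0.056 and 0.056 m and z of slug3_center in the frame of tray between 0 and 0.03 m and height (world z) of cup between -0.004 and 0.004 m and angle between cup's own z axis and vertical below 0.1 rad and contact force between the arm and cup below 0.1 N and linear speed of cup below 0.02 m/s and value of joint shutter between 0.02 and 0.03 m and velocity of joint shutter between -0.01 and 0.01 m/s and contact force between the fingers and shutter above 3 N); the arm keeps its last pose, push and grip.
It fails at once if the jar, tape roll or circuit board is shifted by more than 30 mm or the jar is knocked over (distance of any of jar, tape, board from where it was at the start of the episode above 0.03 m or angle between jar's own z axis and vertical above 0.5 rad).
It also fails if it takes over 67 s, if anything falls off the work surface, if the arm or the gripper's body presses on something with over 40 N, if the wrist force passes 120 N, or if a joint passes its speed limit or range.

## Working session

There is one attempt and no reset: what is moved stays moved. The work goes in short steps, Python scripts to look and compute and a tool call to move; the robot and the scene stay as the last step left them, time stands still between calls to the robot, and variables do not carry over. Pictures are saved under pics/ and viewed, and the job is handed in when it is done.

Besides the shell and the picture viewer there is one more tool, called after "Request:" as name(argument=value, ...), one argument or row to a line, values as JSON. play_rows: Moves the arm, as the interface text tells. Its arguments: {"type":"object","properties":{"rows":{"type":"array"}},"required":["rows"]}

```bash
mkdir -p pics; ls; cat > h.py <<'E'
from rig import *
import numpy as np, cv2
def cap(n,fn=None):
    c=capture(n)
    if fn: cv2.imwrite('pics/'+fn, np.ascontiguousarray(c['pixels'][:,:,::-1]))
    return c
def dist(c): return np.array([c['k1'],0,0,0,0],float)
def ray(c,uv):
    K=np.array(c['intrinsics'],float);p=cv2.undistortPoints(np.array([[uv]],float),K,dist(c))[0,0]
    R=cv2.Rodrigues(np.array(c['rvec'],float))[0];t=np.array(c['tvec'],float).ravel()
    return -R.T@t, R.T@np.array([p[0],p[1],1])
def atz(c,uv,z):
    o,d=ray(c,uv);return o+d*(z-o[2])/d[2]
def proj(c,P):
    return cv2.projectPoints(np.array(P,float).reshape(-1,1,3),np.array(c['rvec'],float),np.array(c['tvec'],float),np.array(c['intrinsics'],float),dist(c))[0][:,0]
E
python3 - <<'E'
from h import *
for n in('side','top'):
    c=cap(n,n+'0.png'); print(n,ray(c,(280,210)))
    for t in('cup','jar','tape','board','shutter_tab','lightbox','tray'):
        for r in trace(n,t)[:2]:
            m=r['mask'];ys,xs=np.nonzero(m);print(t,round(r['p'],2),r['at'],m.sum(),xs.min(),xs.max(),ys.min(),ys.max())
s=read_state();print(s)
E
```

```text
pics
side (array([ 0.25501974, -0.71842973,  0.86797265]), array([ 0.23906146,  0.68249778, -0.6910795 ]))
cup 0.74 [315.5, 244.8] 5623 271 364 205 283
cup 0.56 [317.7, 328.5] 866 303 332 311 351
jar 0.56 [226.2, 175.4] 468 217 236 159 187
tape 0.75 [389.6, 296.2] 395 377 400 290 312
tape 0.65 [316.6, 248.1] 5685 271 363 205 283
shutter_tab 0.59 [289.4, 240.8] 120 287 294 232 248
tray 0.7 [318.4, 242.2] 5481 271 363 204 283
top (array([ 0.3952475 , -0.00480344,  0.79992263]), array([ 0.1925165 ,  0.00237988, -0.98131329]))
cup 0.59 [424.7, 235.9] 863 404 442 222 253
jar 0.55 [119.4, 260.2] 806 101 138 249 274
jar 0.19 [292.6, 191.1] 9590 245 349 135 248
tape 0.58 [398.3, 145.3] 446 385 410 136 162
tape 0.58 [296.4, 190.8] 9629 245 349 135 248
board 0.85 [156.6, 160.4] 705 140 174 143 179
board 0.32 [299.4, 193.1] 9660 245 349 134 248
shutter_tab 0.49 [294.6, 189.6] 9577 245 348 134 247
lightbox 0.9 [297.3, 191.1] 9513 245 349 135 247
tray 0.76 [293.4, 190.1] 9683 245 349 134 248
tray 0.44 [396.8, 144.5] 473 385 409 136 163
{'time_s': 0.8, 'joint_positions': array([ 6.64908823e+01,  3.02215637e+01,  8.20871505e+01, -1.29442301e-03,
        6.76894166e+01, -1.02264948e+01]), 'qvel': array([-0.09883151,  0.0838879 ,  0.03268919, -0.06259231, -0.08925772,
        0.04467135]), 'tau': array([-4.72526463e-04, -4.39946115e+01, -1.76981163e+01,  6.33503404e-02,
        5.03842626e-02, -4.47616787e-05]), 'position': array([0.14355839, 0.60827078, 0.22257229]), 'tcp_rot': array([[ 3.21793197e-05, -9.73250569e-01,  2.29746226e-01],
       [ 2.15786744e-05,  2.29746227e-01,  9.73250569e-01],
       [-9.99999999e-01, -2.63609222e-05,  2.83945344e-05]]), 'force': array([0.46784448, 0.10312211, 0.35894804]), 'moment': array([-0.04248576,  0.06570347,  0.02774588]), 'opening': 0.9954963491635538}
```

View pics/side0.png

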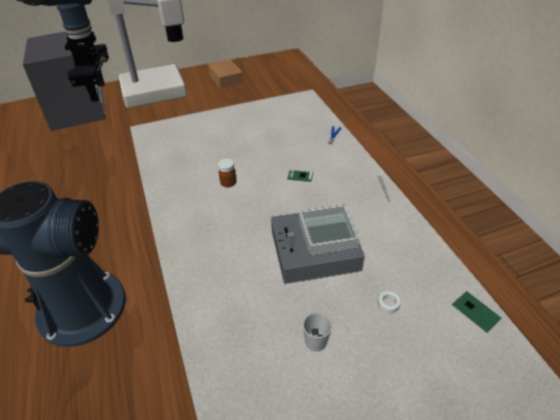

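View pics/top0.png

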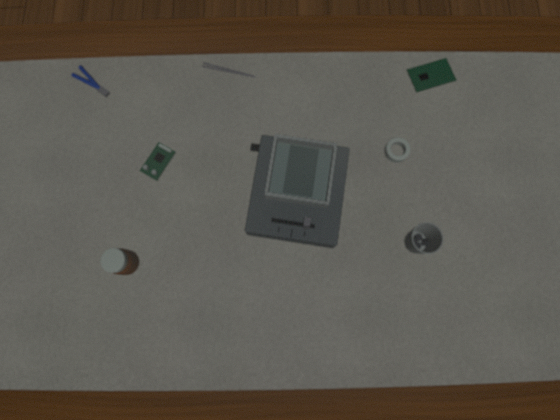

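The side view shows the cup at (317,330), the box at about (316,243), the jar at (227,174), the tape at (389,302) and the board at (300,176). In the top view the cup is at (424,238), right of the box. Next I fit the poses more closely.

```bash
python3 - <<'E'
from h import *
from scipy.optimize import least_squares
cs={n:cap(n) for n in('side','top')}
M={}
for n in cs:
    for t in('cup','lightbox','jar','tape','board'):
        r=trace(n,t)
        for q in r:
            if q['mask'].sum()<12000: M.setdefault((n,t),[]).append(q['mask'])
cen={k:[tuple(np.argwhere(m).mean(0)[::-1].round(1)) for m in v] for k,v in M.items()};print(cen)
def hull(c,P):
    h=np.zeros((420,560),np.uint8); p=cv2.convexHull(proj(c,P).astype(np.float32)); cv2.fillConvexPoly(h,np.round(p*16).astype(np.int32),255,cv2.LINE_AA,4); return h/255.
def circ(x,y,z,r): 
    a=np.linspace(0,2*np.pi,48,endpoint=False); return np.c_[x+r*np.cos(a),y+r*np.sin(a),np.full(48,z)]
def cupP(v): return np.r_[circ(v[0],v[1],0,.024),circ(v[0],v[1],.07,.031)]
def jarP(v): return np.r_[circ(v[0],v[1],0,.026),circ(v[0],v[1],.075,.026)]
def boxP(v):
    x,y,a=v; R=np.array([[np.cos(a),-np.sin(a)],[np.sin(a),np.cos(a)]]);P=[]
    for lo,hi,w,z in((-.13,.07,.09,.06),(-.13,.07,.09,0),(-.061,.061,.061,.094)):
        for X in(lo,hi):
            for Y in(-w,w): P.append([*(R@[X,Y]+[x,y]),z])
    return np.array(P)
def fit(t,f,v0,near):
    ms={}
    for n in cs:
        for m in M.get((n,t),[]):
            c0=np.argwhere(m).mean(0)[::-1]
            if np.hypot(*(c0-near[n]))<25: ms[n]=m;break
    from scipy.optimize import minimize
    for sub in (list(ms),)+tuple([k] for k in ms):
        J=lambda v:sum(np.abs(hull(cs[n],f(v))-ms[n]).sum() for n in sub)
        s=np.array(v0)[None]+np.vstack([np.zeros(len(v0)),np.diag([.01]*2+[.05]*(len(v0)-2))])
        r=minimize(J,v0,method='Nelder-Mead',options=dict(initial_simplex=s,xatol=1e-4,fatol=.3)); print(t,sub,r.x.round(4),round(r.fun),[int(ms[n].sum()) for n in sub])
c=cs['top']
g=lambda uv,z:atz(c,uv,z)[:2]
print('cup guess',g((424,238),.035))
fit('cup',cupP,g((424,238),.035),{'side':(317,330),'top':(424,237)})
fit('jar',jarP,g((119,260),.035),{'side':(227,174),'top':(119,260)})
b=g((301,172),.068)
fit('lightbox',boxP,[*b,-.1],{'side':(316,243),'top':(297,190)})
for r in trace('side','shutter_tab')+trace('top','shutter_tab'): print(r['p'],r['at'],r['mask'].sum())
for t,u in(('tape',(398,149)),('board',(157,161))): print(t,g(u,.01))
for n,(a,b2) in {'top':(240,130),'side':(265,195)}.items():
    im=cs[n]['pixels'][b2:b2+120,a:a+160,::-1]; cv2.imwrite(f'pics/z_{n}.png',cv2.resize(im,None,fx=5,fy=5,interpolation=cv2.INTER_CUBIC))
E
```

```text
{('side', 'cup'): [(np.float64(317.0), np.float64(330.4)), (np.float64(299.6), np.float64(175.7))], ('side', 'lightbox'): [(np.float64(316.8), np.float64(243.9))], ('side', 'jar'): [(np.float64(226.6), np.float64(172.3))], ('side', 'tape'): [(np.float64(388.9), np.float64(301.7))], ('top', 'cup'): [(np.float64(424.8), np.float64(237.8))], ('top', 'lightbox'): [(np.float64(297.3), np.float64(190.4))], ('top', 'jar'): [(np.float64(119.7), np.float64(261.1)), (np.float64(424.8), np.float64(241.5))], ('top', 'tape'): [(np.float64(397.2), np.float64(149.7))], ('top', 'board'): [(np.float64(157.2), np.float64(161.1))]}
cup guess [ 0.48414736 -0.28788247]
cup ['side', 'top'] [ 0.4825 -0.2814] 304 [890, 898]
cup ['side'] [ 0.4835 -0.2805] 106 [890]
cup ['top'] [ 0.4822 -0.2815] 190 [898]
jar ['side', 'top'] [0.4476 0.3104] 286 [415, 889]
jar ['side'] [0.4525 0.3209] 126 [415]
jar ['top'] [0.4482 0.3095] 157 [889]
lightbox ['side', 'top'] [ 0.6148 -0.0435 -0.1751] 726 [5706, 9541]
lightbox ['side'] [ 0.6163 -0.0428 -0.184 ] 230 [5706]
lightbox ['top'] [ 0.6132 -0.0434 -0.168 ] 444 [9541]
0.41 [316.7, 243.3] 5692
0.7 [424.4, 236.4] 884
0.53 [305.3, 224.4] 79
tape [ 0.67923176 -0.25736514]
board [0.66075279 0.25745863]
```

View pics/z_top.png

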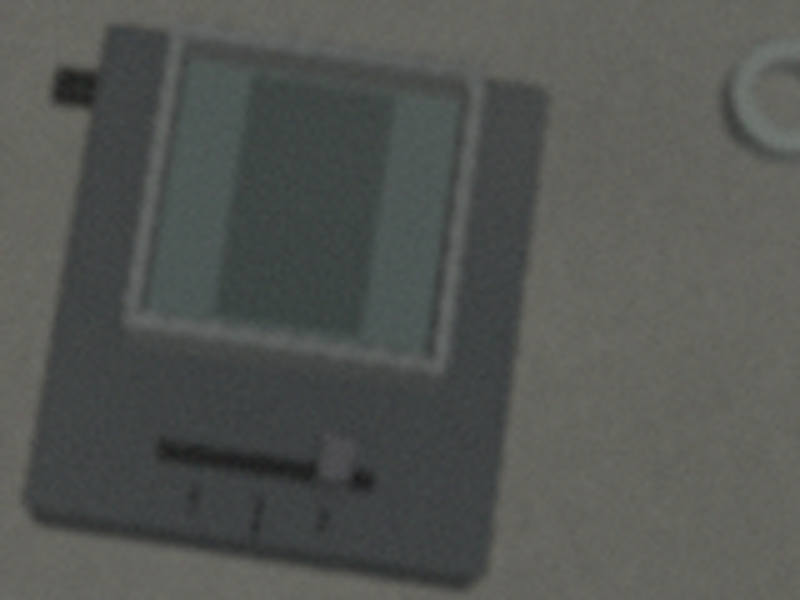

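View pics/z_side.png

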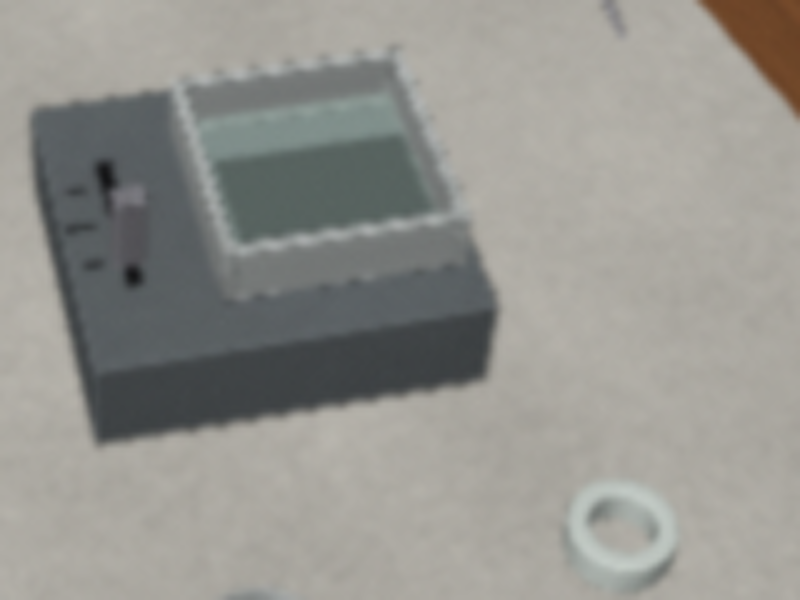

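```bash
cat >> h.py <<'E'
import json,os
from scipy.spatial.transform import Rotation as Ro
def log():
    s=read_state()
    open('log.jsonl','a').write(json.dumps([list(s['joint_positions']),list(s['position']),np.array(s['tcp_rot']).tolist()])+'\n')
    print('t',s['time_s'],'q',np.round(s['joint_positions'],1),'p',np.round(s['position'],4),'F',np.round(s['force'],1),'op',round(s['opening'],3))
    return s
def rel(s,P,R):
    R0=np.array(s['tcp_rot']);d=R0.T@(np.array(P)-s['position']);w=Ro.from_matrix(R0.T@R).as_rotvec(degrees=True)
    print('row',np.round(d,4),np.round(w,2),'rows>=',max(np.linalg.norm(d)/.05,np.linalg.norm(w)/8.59))
B=np.array([.6148,-.0435]);A=-.1751
RB=np.array([[np.cos(A),-np.sin(A),0],[np.sin(A),np.cos(A),0],[0,0,1]])
def box(x,y,z): return RB@[x,y,0]+np.array([*B,z])
E
python3 - <<'E'
from h import *
s=log()
R=Ro.from_euler('z',-72,degrees=True).as_matrix()@np.array(s['tcp_rot'])
rel(s,[.45,.05,.33],R)
c=cap('top');im=c['pixels'][:,:,::-1].copy()
ps=[box(-.1,0,.06),box(-.1,-.025,.106),box(0,0,.068)]+[box(x,y,z) for x,y,z in((-.13,-.09,.06),(-.13,.09,.06),(.07,.09,.06),(.07,-.09,.06),(-.061,-.061,.094),(.061,.061,.094))]
print(proj(c,ps[:2]))
for q in proj(c,ps): im[int(round(q[1])),int(round(q[0]))]=(0,0,255)
cv2.imwrite('pics/z2.png',cv2.resize(im[130:250,240:400],None,fx=5,fy=5,interpolation=cv2.INTER_NEAREST))
E
```

```text
t 1.5 q [ 66.5  30.2  82.1  -0.   67.7 -10.2] p [0.1435 0.6083 0.2225] F [ 1.2 -0.1 -0.6] op 0.999
row [-0.1074 -0.4265 -0.4729] [72.  0.  0.] rows>= 12.91691697204216
[[292.18389267 222.09906388]
 [306.51329107 220.13722382]]
```

View pics/z2.png

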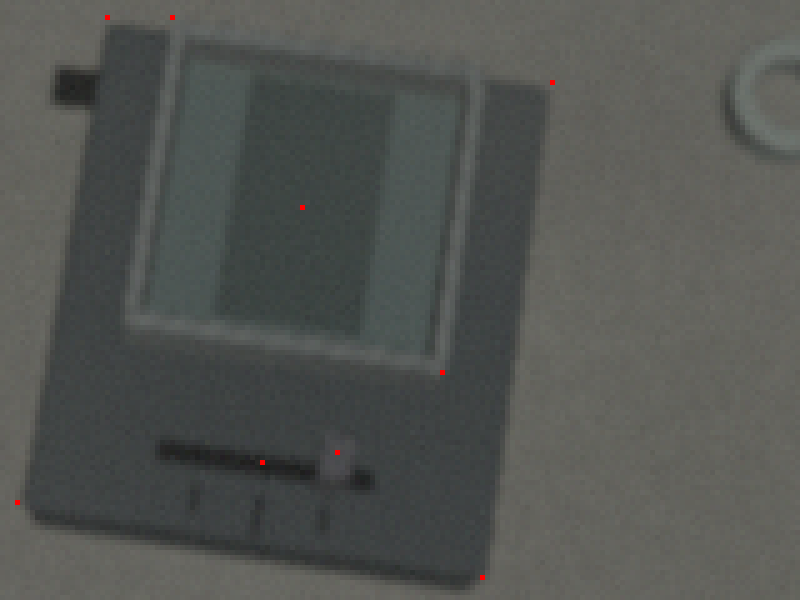

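```bash
python3 - <<'E'
from h import *
from scipy.optimize import least_squares
c=cap('top')
obs=[((-.13,.09,.06),(30,512)),((.07,.09,.06),(106,27)),((.07,-.09,.06),(550,88)),((-.13,-.09,.06),(487,583)),((.061,.061,.094),(172,34)),((.061,-.061,.094),(485,79)),((-.061,.061,.094),(125,325)),((-.061,-.061,.094),(444,373)),((-.1,.058/2+.012,.06),(160,447)),((-.1,-.041,.06),(372,480)),((-.1,-.025,.106),(337,445))]
uv=np.array([(np.array(o[1])+.5)/5-.5+[240,130] for o in obs]);X=np.array([o[0] for o in obs])
def f(v):
    R=Ro.from_euler('z',v[2]).as_matrix()
    return (proj(c,X@R.T+[v[0],v[1],0])-uv).ravel()
r=least_squares(f,[.6148,-.0435,-.17],loss='soft_l1');print(r.x);print(f(r.x).reshape(-1,2).round(1))
E
```

```text
[ 0.61257436 -0.04378748 -0.16582125]
[[-1.5 -0.3]
 [-0.  -0.8]
 [-0.  -0.2]
 [ 0.3 -0.5]
 [-0.  -2.5]
 [ 0.4 -2.4]
 [-0.7  0.5]
 [ 0.6  0.5]
 [ 0.2  1.2]
 [-0.   0.9]
 [ 0.2  2.7]]
```

Request:
play_rows(
  rows=[
    [[-0.107,-0.4265,-0.473,72,0,0,0.087],[-0.107,-0.4265,-0.473,72,0,0,0.087],[-0.107,-0.4265,-0.473,72,0,0,0.087],[-0.107,-0.4265,-0.473,72,0,0,0.087],[-0.107,-0.4265,-0.473,72,0,0,0.087],[-0.107,-0.4265,-0.473,72,0,0,0.087],[-0.107,-0.4265,-0.473,72,0,0,0.087],[-0.107,-0.4265,-0.473,72,0,0,0.087],[-0.107,-0.4265,-0.473,72,0,0,0.087],[-0.107,-0.4265,-0.473,72,0,0,0.087],[-0.107,-0.4265,-0.473,72,0,0,0.087],[-0.107,-0.4265,-0.473,72,0,0,0.087]],
  ],
)

```text
time_s: 2.8
position: [0.4289, 0.0876, 0.3227]
tcp_rot: [[0.001, -0.082, 0.997], [0.0, 0.997, 0.082], [-1.0, 0.0, 0.001]]
force: [0.5, 0.4, -0.3]
opening: 1.0
```

```bash
sed -i 's/^B=.*/B=np.array([.6135,-.0435]);A=-.168/' h.py; python3 - <<'E'
from h import *
s=log()
R=Ro.from_euler('z',-20,degrees=True).as_matrix()@Ro.from_euler('x',35,degrees=True).as_matrix()@np.array([[0,0,1],[0,1,0],[-1,0,0.]])
rel(s,[.47,-.32,.36],R)
E
```

```text
t 2.8 q [-3.2  8.3 99.4  0.  72.2 -7.9] p [0.4289 0.0876 0.3227] F [ 0.5  0.4 -0.3] op 1.0
row [-0.0374 -0.4096  0.0077] [23.94 -7.48 34.43] rows>= 8.22782352837633
```

Request:
play_rows(
  rows=[
    [[-0.037,-0.41,0.008,24,-7.5,34.5,0.087],[-0.037,-0.41,0.008,24,-7.5,34.5,0.087],[-0.037,-0.41,0.008,24,-7.5,34.5,0.087],[-0.037,-0.41,0.008,24,-7.5,34.5,0.087],[-0.037,-0.41,0.008,24,-7.5,34.5,0.087],[-0.037,-0.41,0.008,24,-7.5,34.5,0.087],[-0.037,-0.41,0.008,24,-7.5,34.5,0.087],[-0.037,-0.41,0.008,24,-7.5,34.5,0.087],[-0.037,-0.41,0.008,24,-7.5,34.5,0.087],[-0.037,-0.41,0.008,24,-7.5,34.5,0.087]],
  ],
)

```text
time_s: 3.8
position: [0.4699, -0.3215, 0.3582]
tcp_rot: [[0.197, 0.284, 0.938], [0.538, 0.769, -0.346], [-0.819, 0.573, -0.001]]
force: [-0.1, 0.4, -0.4]
opening: 0.996
```

```bash
python3 - <<'E'
from h import *
log()
L=[json.loads(l) for l in open('log.jsonl')]
for q,p,R in L: print(np.round(q,2),np.round(p,4),np.round(np.array(R)[:,0],3),np.round(np.array(R)[:,2],3))
E
```

```text
t 3.8 q [-59.9  26.8  74.8  26.7 101.2 -39.8] p [ 0.4699 -0.3215  0.3582] F [-0.1  0.4 -0.4] op 0.996
[ 66.49  30.22  82.09  -0.    67.69 -10.23] [0.1435 0.6083 0.2225] [ 0. -0. -1.] [ 0.23   0.973 -0.   ]
[-3.150e+00  8.280e+00  9.944e+01  2.000e-02  7.221e+01 -7.860e+00] [0.4289 0.0876 0.3227] [ 0.001  0.    -1.   ] [0.997 0.082 0.001]
[-59.93  26.79  74.82  26.69 101.21 -39.8 ] [ 0.4699 -0.3215  0.3582] [ 0.197  0.538 -0.819] [ 0.938 -0.346 -0.001]
```

```bash
cat > kin.py <<'E'
from h import *
from scipy.optimize import least_squares
Ry=lambda a:Ro.from_euler('y',a,degrees=True).as_matrix()
Rz=lambda a:Ro.from_euler('z',a,degrees=True).as_matrix()
def fk(q,v):
    h,lat,L2,L3,D,a1=v
    R=Rz(q[0])@Ry(q[1]+q[2])@Rz(S4*q[3])@Ry(q[4])@Rz(S6*q[5])@T
    p=Rz(q[0])@(np.array([a1,lat,h])+Ry(q[1])@[0,0,L2]+Ry(q[1]+q[2])@[0,0,L3])+D*R[:,0]
    return p,R
T=np.eye(3);S4=S6=1
Ls=[json.loads(l) for l in open('log.jsonl')]
best=None
for S4 in(1,-1):
  for S6 in(1,-1):
    T=np.eye(3); Q=[fk(l[0],[0]*6)[1].T@np.array(l[2]) for l in Ls]
    e=max(np.abs(q-Q[0]).max() for q in Q)
    if best is None or e<best[0]: best=(e,S4,S6,Q[0])
e,S4,S6,T=best
f=lambda v:np.concatenate([fk(l[0],v)[0]-l[1] for l in Ls]+[(np.array(v)-[.15,.11,.4,.4,.25,0])*1e-4])
sol=least_squares(f,[.15,.11,.4,.4,.25,0]);V=sol.x
LO=np.array([-176.69,-43.24,12.49,-82,0,-163.58]);HI=np.array([176.69,126.21,139.97,262,151.66,163.58])
def ik(P,R,q0):
    g=lambda q:np.r_[(fk(q,V)[0]-P)*20,(fk(q,V)[1]-R).ravel()]
    r=least_squares(g,np.clip(q0,LO+.1,HI-.1),bounds=(LO,HI),x_scale=30.);return r.x,np.abs(r.fun).max()
if __name__=='__main__':
    print(e,S4,S6,T.round(3),V.round(4),np.abs(f(V)).max())
E
python3 kin.py
```

```text
4.440892098500626e-16 1 1 [[-0.  0. -1.]
 [ 0.  1.  0.]
 [ 1. -0. -0.]] [ 0.1595  0.114   0.576   0.4     0.2849 -0.0397] 0.008464450503764154
```

```bash
python3 - <<'E'
from kin import *
def fk2(q,v):
    h,lat,L2,L3,D,a1,e,ty,tz=v
    R=fk(q,V)[1]
    return Rz(q[0])@(np.array([a1,lat,h])+Ry(q[1])@[0,0,L2]+Ry(q[1]+q[2])@[e,0,L3])+R@[D,ty,tz],R
for fr in ([1,1,1,1,1,0,0,0,0],[1,1,1,1,1,1,0,0,0],[1,1,1,1,1,0,1,0,0],[1,1,1,1,1,1,1,0,0]):
    fr=np.array(fr)
    f=lambda v:np.concatenate([fk2(l[0],v*fr)[0]-l[1] for l in Ls])
    r=least_squares(f,np.array([.15,.11,.4,.4,.25,0.01,0.01,0,0]),xtol=1e-14,ftol=1e-14,gtol=1e-14);print(fr,r.x.round(4),np.abs(r.fun).max())
E
```

```text
[1 1 1 1 1 0 0 0 0] [0.1512 0.1139 0.5734 0.3597 0.286  0.01   0.01   0.     0.    ] 0.00885301954144474
[1 1 1 1 1 1 0 0 0] [ 0.1595  0.114   0.576   0.4     0.2849 -0.0397  0.01    0.      0.    ] 0.008464448963633242
[1 1 1 1 1 0 1 0 0] [ 0.2742  0.111   0.588   0.3917  0.3055 -1.0204  0.1141  0.      0.    ] 1.6653345369377348e-16
[1 1 1 1 1 1 1 0 0] [0.2742 0.111  0.588  0.3917 0.3055 0.     0.1141 0.     0.    ] 1.1562972801471005e-13
```

```bash
python3 - <<'E'
t=open('kin.py').read()
a=t.index('Ls=[');
t=t.replace("h,lat,L2,L3,D,a1=v","h,lat,L2,L3,D,e=v").replace("np.array([a1,lat,h])","np.array([0,lat,h])").replace("@[0,0,L3])","@[e,0,L3])")
i=t.index('f=lambda v');j=t.index('LO=')
t=t[:i]+"f=lambda v:np.concatenate([fk(l[0],v)[0]-l[1] for l in Ls])\nV=least_squares(f,[.2742,.111,.588,.3917,.3055,.1141]).x\n"+t[j:]
open('kin.py','w').write(t)
E
python3 kin.py
python3 - <<'E'
from h import *
for n in('top','side'):
    c=cap(n); u=proj(c,[read_state()['position']])[0]; print(n,u)
    x=int(np.clip(u[0]-90,0,380));y=int(np.clip(u[1]-90,0,270))
    cv2.imwrite(f'pics/g_{n}.png',cv2.resize(c['pixels'][y:y+150,x:x+180,::-1],None,fx=4,fy=4,interpolation=cv2.INTER_CUBIC))
E
```

```text
4.440892098500626e-16 1 1 [[-0.  0. -1.]
 [ 0.  1.  0.]
 [ 1. -0. -0.]] [0.2742 0.111  0.588  0.3917 0.3055 0.1141] 1.0480505352461478e-13
top [547.89587046 215.9950862 ]
side [326.37999613 246.20386912]
```

View pics/g_top.png

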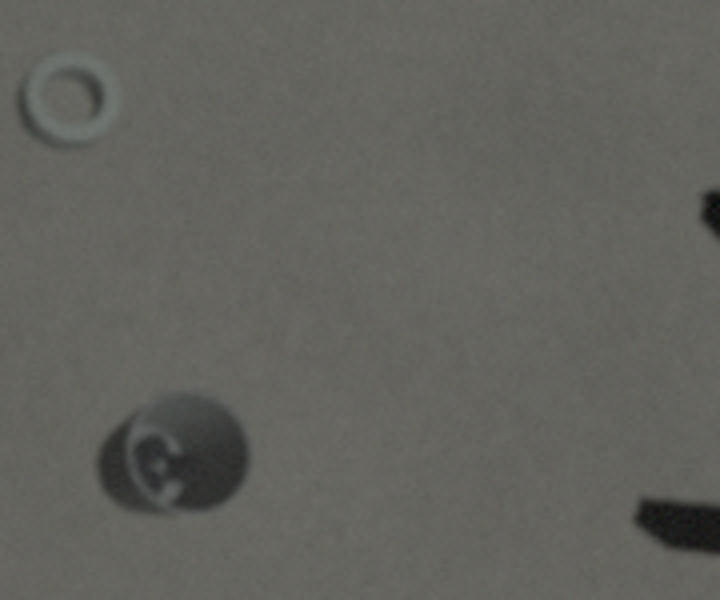

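View pics/g_side.png

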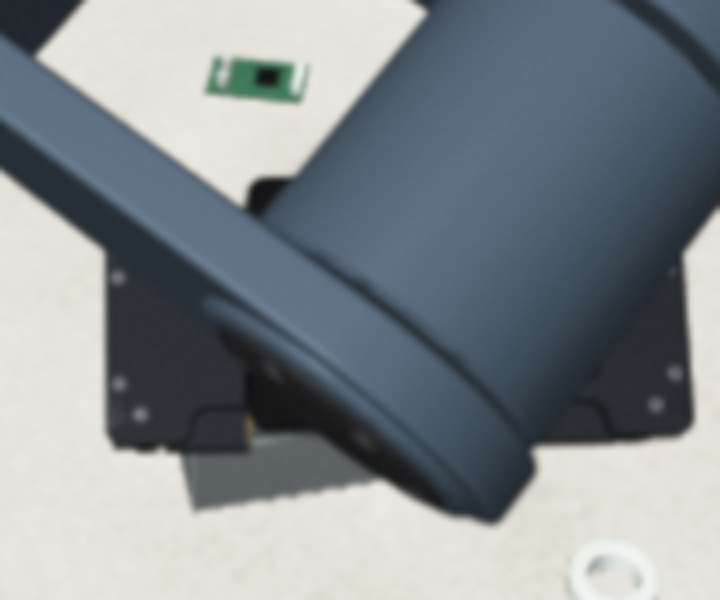

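```bash
cat > plan.py <<'E'
from kin import *
cup=np.array([.4825,-.2812]); ZG=.045
def Rt(yaw,pitch,jawsign=1):
    # tool x heading yaw(deg, from world x), pitch down; z horizontal ; y up-ish
    x=np.array([np.cos(np.radians(yaw))*np.cos(np.radians(pitch)),np.sin(np.radians(yaw))*np.cos(np.radians(pitch)),-np.sin(np.radians(pitch))])
    z=np.array([np.sin(np.radians(yaw)),-np.cos(np.radians(yaw)),0]) # for yaw 90: +x
    z*=jawsign; return np.c_[x,np.cross(z,x),z]
if __name__=='__main__':
    q0=np.array(read_state()['joint_positions'])
    for yaw in(40,60,80,100,120):
        for pitch in(15,20,30):
            R=Rt(yaw,pitch);P=np.array([*cup,ZG])+.019*R[:,0]
            for qi in(q0,[-60,60,60,90,90,-60],[-80,70,60,120,90,-90]):
                q,e=ik(P,R,qi)
                if e<1e-3: print(yaw,pitch,q.round(0),'wrist',(P-.3055*R[:,0]).round(2));break
E
python3 plan.py
```

```text
40 15 [-72.  65. 101.  66.  81. -76.] wrist [ 0.27 -0.46  0.12]
40 20 [-71.  62. 102.  65.  76. -74.] wrist [ 0.28 -0.45  0.14]
40 30 [-69.  57. 103.  62.  68. -70.] wrist [ 0.29 -0.44  0.19]
60 15 [-67.  65.  87.  51.  92. -68.] wrist [ 0.34 -0.52  0.12]
60 20 [-66.  63.  88.  49.  88. -67.] wrist [ 0.35 -0.51  0.14]
60 30 [-65.  58.  91.  46.  80. -65.] wrist [ 0.36 -0.5   0.19]
80 15 [-61.  68.  74.  39. 105. -66.] wrist [ 0.43 -0.55  0.12]
80 20 [-61.  65.  76.  37. 101. -66.] wrist [ 0.44 -0.55  0.14]
80 30 [-59.  61.  79.  34.  92. -65.] wrist [ 0.44 -0.53  0.19]
100 15 [-55.  70.  63.  28. 117. -70.] wrist [ 0.53 -0.55  0.12]
100 20 [-54.  68.  65.  26. 113. -70.] wrist [ 0.53 -0.55  0.14]
100 30 [-54.  63.  70.  23. 103. -70.] wrist [ 0.53 -0.53  0.19]
120 15 [-48.  73.  55.  15. 126. -78.] wrist [ 0.62 -0.52  0.12]
120 20 [-48.  70.  57.  14. 121. -79.] wrist [ 0.62 -0.51  0.14]
120 30 [-47.  66.  62.  12. 111. -79.] wrist [ 0.61 -0.5   0.19]
```

```bash
cat > pour.py <<'E'
from plan import *
from itertools import product
Rx=lambda a:Ro.from_euler('x',a,degrees=True).as_matrix()
G0=Rt(80,20); cz=G0.T@[0,0,1.]
# body points in tool frame relative to grasp point
def slab(x0,x1,y,z,n=9): return np.array(list(product(np.linspace(x0,x1,n),np.linspace(-y,y,5),np.linspace(-z,z,n))))
BODY=np.r_[slab(-.20,-.051,.0375,.095),slab(-.051,.019,.0105,.045)]
a=np.linspace(0,2*np.pi,16,endpoint=False)
def cupts():
    w=cz;u=np.cross(w,[0,0,1.]);u/=np.linalg.norm(u);v=np.cross(w,u)
    return lambda h,r: np.array([ (h-ZG)*w+r*(np.cos(t)*u+np.sin(t)*v) for t in a])
C=cupts();CUP=np.r_[C(0,.024),C(.07,.031)];RIM=C(.07,.029)
def clear(g,R):
    P=np.r_[BODY,CUP]@R.T+g; L=(P-[*B,0])@RB
    h=np.where((abs(L[:,0])<.066)&(abs(L[:,1])<.066),.094,np.where((L[:,0]>-.135)&(L[:,0]<.075)&(abs(L[:,1])<.095),.06,0))
    h=np.where((abs(L[:,0]+.1)<.015)&(abs(L[:,1]+.025)<.015),.106,h)
    return (L[:,2]-h).min()
if __name__=='__main__':
    out=[]
    q0=np.array([-61,65,76,37,101,-66.])
    for yaw,eps,th in product(range(40,131,10),(-10,0,10,20,30),(118,)):
        # find roll giving tilt th
        ph=np.arange(60,200,1.); ti=np.array([np.degrees(np.arccos((Rt(yaw,eps)@Rx(f)@cz)[2])) for f in ph])
        if ti.max()<th: continue
        f=ph[np.argmax(ti>=th)];R=Rt(yaw,eps)@Rx(f)
        rim=RIM@R.T; lip=rim[rim[:,2].argmin()]; h=(R@cz)[:2];h/=np.linalg.norm(h)
        # slug leaves lip, land approx lip+~15mm along h -> place at tray centre
        xy=B-lip[:2]-.008*h
        H=min([H for H in np.arange(.11,.3,.005) if clear(np.array([*xy,H]),R)>.012],default=9)
        if H>1: continue
        g=np.array([*xy,H]); out.append((H+lip[2],yaw,eps,f,H,xy,R,h))
    out.sort(key=lambda o:o[0])
    for o in out[:14]:
        P=np.array([*o[5],o[4]])+.019*o[6][:,0]
        best=min((ik(P,o[6],qi) for qi in (q0+[30,0,0,0,0,100],[-20,40,80,30,80,60],[-40,20,90,60,90,60])),key=lambda t:t[1])
        print('lip %.3f yaw %d eps %d roll %d H %.3f'%o[:5],'g',o[5].round(3),'h',o[7].round(2),'q',best[0].round(0),best[1].round(4),'wz',(P-.3055*o[6][:,0])[2].round(2))
E
python3 pour.py
```

```text
lip 0.113 yaw 110 eps 30 roll 142 H 0.150 g [ 0.601 -0.032] h [ 0.87 -0.49] q [-30.  54.  72.  35. 104.  84.] 0.0 wz 0.29
lip 0.113 yaw 130 eps 30 roll 142 H 0.150 g [ 0.598 -0.037] h [ 0.99 -0.16] q [-25.  58.  62.  24. 116.  76.] 0.0 wz 0.29
lip 0.113 yaw 70 eps 30 roll 142 H 0.150 g [ 0.611 -0.027] h [ 0.36 -0.93] q [-37.  47.  96.  59.  76.  89.] 0.0 wz 0.29
lip 0.113 yaw 80 eps 30 roll 142 H 0.150 g [ 0.608 -0.027] h [ 0.51 -0.86] q [-36.  49.  90.  52.  83.  89.] 0.0 wz 0.29
lip 0.113 yaw 90 eps 30 roll 142 H 0.150 g [ 0.606 -0.028] h [ 0.66 -0.76] q [-34.  51.  83.  46.  90.  89.] 0.0 wz 0.29
lip 0.113 yaw 100 eps 30 roll 142 H 0.150 g [ 0.603 -0.03 ] h [ 0.78 -0.63] q [-32.  52.  78.  40.  97.  87.] 0.0 wz 0.29
lip 0.113 yaw 120 eps 30 roll 142 H 0.150 g [ 0.599 -0.034] h [ 0.95 -0.33] q [-27.  56.  66.  30. 110.  81.] 0.0 wz 0.29
lip 0.118 yaw 80 eps 20 roll 132 H 0.155 g [ 0.6   -0.034] h [ 0.68 -0.74] q [-39.  53.  89.  56.  90.  75.] 0.0 wz 0.25
lip 0.118 yaw 90 eps 20 roll 132 H 0.155 g [ 0.598 -0.037] h [ 0.79 -0.61] q [-37.  54.  82.  50.  98.  76.] 0.0 wz 0.25
lip 0.118 yaw 100 eps 20 roll 132 H 0.155 g [ 0.597 -0.039] h [ 0.89 -0.46] q [-34.  56.  76.  44. 105.  75.] 0.0 wz 0.25
lip 0.118 yaw 110 eps 20 roll 132 H 0.155 g [ 0.597 -0.042] h [ 0.95 -0.3 ] q [-32.  58.  69.  39. 112.  74.] 0.0 wz 0.25
lip 0.118 yaw 120 eps 20 roll 132 H 0.155 g [ 0.597 -0.045] h [ 0.99 -0.13] q [-29.  60.  63.  34. 119.  71.] 0.0 wz 0.25
lip 0.118 yaw 130 eps 20 roll 132 H 0.155 g [ 0.597 -0.048] h [1.   0.04] q [-26.  62.  58.  28. 125.  67.] 0.0 wz 0.25
lip 0.123 yaw 60 eps 30 roll 142 H 0.160 g [ 0.614 -0.026] h [ 0.19 -0.98] q [-38.  45. 102.  66.  70.  88.] 0.0 wz 0.3
```

```bash
python3 - <<'E'
from plan import *
s=log();R=Rt(80,20)
G=np.array([*cup,ZG])+.019*R[:,0]
rel(s,G-.12*R[:,0]+[0,0,.1],R)
s2=dict(position=G-.12*R[:,0]+[0,0,.1],tcp_rot=R)
print('then');rel(s2,G-.12*R[:,0],R);rel(s2,G,R);print(G)
E
```

```text
t 3.9 q [-59.8  26.6  75.1  26.7 101.2 -39.8] p [ 0.4696 -0.3177  0.3586] F [0.6 0.6 0.3] op 1.005
row [ 0.115  -0.1478  0.0166] [-6.31  8.   34.79] rows>= 4.220282051500158
then
row [ 0.0342 -0.094   0.    ] [0. 0. 0.] rows>= 2.0000000000000004
row [ 0.1542 -0.094   0.    ] [0. 0. 0.] rows>= 3.611563840765718
[ 0.48560034 -0.26361709  0.03850162]
```

Request:
play_rows(
  rows=[
    [[0.02,-0.147,0.015,-3,4,17,0.087],[0.06,-0.148,0.0165,-4,6,26,0.087],[0.115,-0.148,0.0165,-6.3,8,34.8,0.087],[0.115,-0.148,0.0165,-6.3,8,34.8,0.087],[0.115,-0.148,0.0165,-6.3,8,34.8,0.087],[0.115,-0.148,0.0165,-6.3,8,34.8,0.087],[0.115,-0.148,0.0165,-6.3,8,34.8,0.087]],
  ],
)

```text
time_s: 4.6
position: [0.4676, -0.3763, 0.1869]
tcp_rot: [[0.164, 0.053, 0.985], [0.922, 0.347, -0.172], [-0.351, 0.936, 0.008]]
force: [0.1, -0.4, 2.0]
opening: 0.999
```

```bash
python3 - <<'E'
from plan import *
s=log();R=Rt(80,20)
G=np.array([*cup,ZG])+.019*R[:,0]
rel(s,G-.11*R[:,0],R)
E
```

```text
t 4.6 q [-65.8  57.1  63.8  37.1 118.9 -57. ] p [ 0.4676 -0.3763  0.1869] F [ 0.1 -0.4  2. ] op 0.999
row [ 0.0489 -0.0999 -0.0027] [0.46 0.07 0.56] rows>= 2.2251731993949964
```

Request:
play_rows(
  rows=[
    [[0.02,-0.04,-0.001,0.4,0,0.5,0.087],[0.04,-0.08,-0.002,0.4,0,0.5,0.087],[0.05,-0.1,-0.0025,0.4,0,0.5,0.087],[0.05,-0.1,-0.0025,0.4,0,0.5,0.087],[0.05,-0.1,-0.0025,0.4,0,0.5,0.087]],
  ],
)

```text
time_s: 5.1
position: [0.4674, -0.3648, 0.0745]
tcp_rot: [[0.165, 0.06, 0.984], [0.925, 0.336, -0.176], [-0.342, 0.94, 0.0]]
force: [0.8, 0.0, -0.4]
opening: 0.997
```

```bash
python3 - <<'E'
from plan import *
s=log();R=Rt(80,20)
G=np.array([*cup,ZG])+.019*R[:,0]
rel(s,G,R)
cap('side','s1.png')
c=cap('top'); cv2.imwrite('pics/t1.png',cv2.resize(c['pixels'][180:330,380:560,::-1],None,fx=4,fy=4,interpolation=cv2.INTER_CUBIC))
E
```

```text
t 5.1 q [-65.5  65.5  64.4  35.1 111.9 -62. ] p [ 0.4674 -0.3648  0.0745] F [ 0.8  0.  -0.4] op 0.997
row [1.09e-01 1.30e-03 1.00e-04] [-0.02  0.12 -0.03] rows>= 2.179625570599811
```

View pics/t1.png

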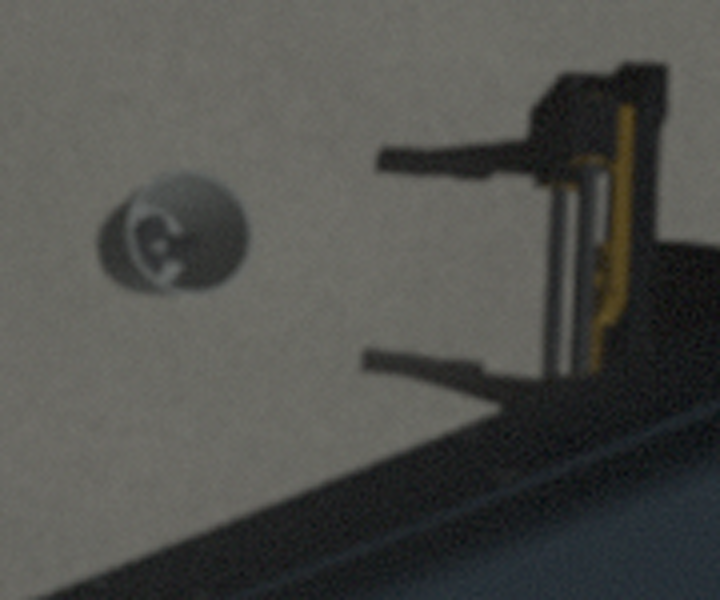

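View pics/s1.png

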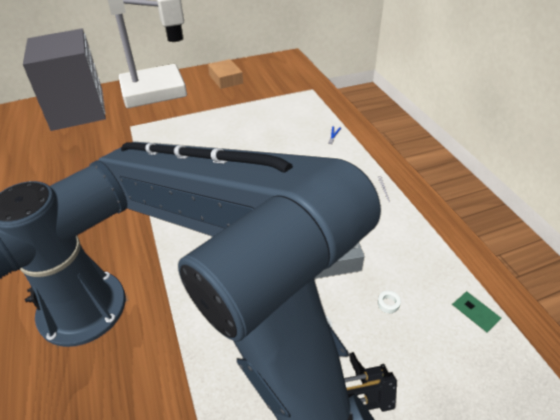

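Request:
play_rows(
  rows=[
    [[0.03,0.001,0,0,0,0,0.087],[0.06,0.001,0,0,0,0,0.087],[0.09,0.001,0,0,0,0,0.087],[0.109,0.001,0,0,0,0,0.087],[0.109,0.001,0,0,0,0,0.087],[0.109,0.001,0,0,0,0,0.04],[0.109,0.001,0,0,0,0,0.04],[0.109,0.001,0,0,0,0,0.04],[0.109,0.001,0,0,0,0,0.04],[0.109,0.001,0,0,0,0,0.04],[0.109,0.001,0,0,0,0,0.04]],
  ],
)

```text
time_s: 6.3
position: [0.4842, -0.262, 0.0333]
tcp_rot: [[0.165, 0.064, 0.984], [0.928, 0.329, -0.177], [-0.335, 0.942, -0.005]]
force: [0.2, -1.7, 1.0]
opening: 0.629
```

```bash
python3 - <<'E'
from plan import *
s=log()
c=cap('top'); cv2.imwrite('pics/t2.png',cv2.resize(c['pixels'][180:330,380:560,::-1],None,fx=4,fy=4,interpolation=cv2.INTER_CUBIC))
E
```

```text
t 6.3 q [-60.7  65.9  76.1  37.5 100.6 -66.2] p [ 0.4842 -0.262   0.0333] F [ 0.2 -1.7  1. ] op 0.629
```

View pics/t2.png

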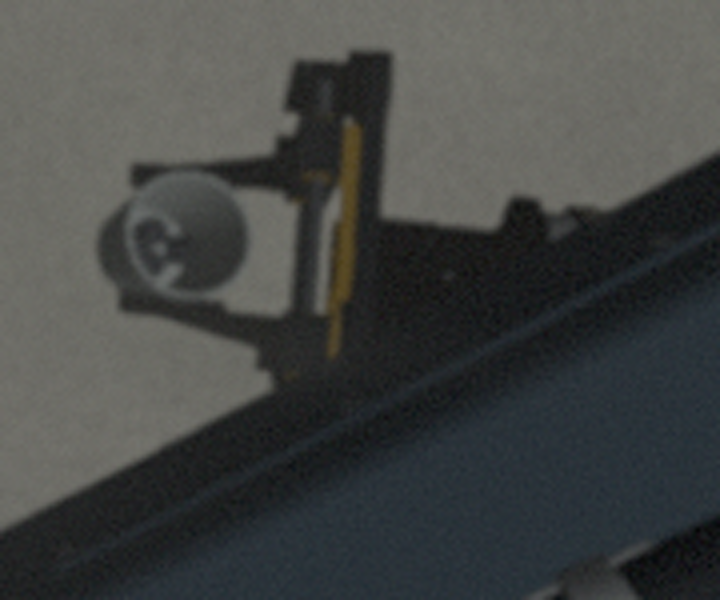

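```bash
cat > w.py <<'E'
from pour import *
yaw,eps=100,20
def pose(f,H,off=.02):
    Rf=Rt(yaw,eps)@Rx(132); rim=RIM@Rf.T; lip=rim[rim[:,2].argmin()];h=(Rf@cz)[:2];h/=np.linalg.norm(h)
    xy=B-lip[:2]-off*h; R=Rt(yaw,eps)@Rx(f);g=np.array([*xy,H]);return g+.019*R[:,0],R,clear(g,R)
E
python3 - <<'E'
from w import *
s=log()
for f in(0,45,70,90,110,132,145): P,R,c=pose(f,.165);print(f,P.round(3),c.round(3),'tilt',np.degrees(np.arccos((R@cz)[2])).round(), ik(P,R,[-35,50,75,44,105,-60+f])[0].round(0))
R0=np.array(s['tcp_rot']);rel(s,np.array(s['position'])+[0,0,.2],R0)
P,R,c=pose(45,.24);rel(dict(position=np.array(s['position'])+[0,0,.2],tcp_rot=R0),P,R)
E
```

```text
t 6.35 q [-60.7  65.9  76.1  37.5 100.6 -66.2] p [ 0.4842 -0.2619  0.0333] F [-1.  -0.9  0. ] op 0.632
0 [ 0.583 -0.016  0.159] 0.026 tilt 0.0 [-34.  55.  78.  44. 105. -57.]
45 [ 0.583 -0.016  0.159] 0.0 tilt 42.0 [-34.  55.  78.  44. 105. -12.]
70 [ 0.583 -0.016  0.159] -0.001 tilt 65.0 [-34.  55.  78.  44. 105.  13.]
90 [ 0.583 -0.016  0.159] -0.001 tilt 83.0 [-34.  55.  78.  44. 105.  33.]
110 [ 0.583 -0.016  0.159] 0.013 tilt 101.0 [-34.  55.  78.  44. 105.  53.]
132 [ 0.583 -0.016  0.159] 0.026 tilt 118.0 [-34.  55.  78.  44. 105.  75.]
145 [ 0.583 -0.016  0.159] 0.031 tilt 127.0 [-34.  55.  78.  44. 105.  88.]
row [-0.067   0.1884 -0.001 ] [0. 0. 0.] rows>= 4.0
row [0.2443 0.0873 0.0543] [37.48 17.57 -7.8 ] rows>= 5.300992547928141
```

Request:
play_rows(
  rows=[
    [[-0.01,0.028,0,0,0,0,0.04],[-0.03,0.07,0,0,0,0,0.04],[-0.05,0.12,0,0,0,0,0.04],[-0.06,0.16,0,0,0,0,0.04],[-0.067,0.188,-0.001,0,0,0,0.04],[-0.067,0.188,-0.001,0,0,0,0.04]],
  ],
)

```text
time_s: 6.95
position: [0.4848, -0.2622, 0.2363]
tcp_rot: [[0.165, 0.06, 0.984], [0.926, 0.335, -0.176], [-0.34, 0.94, -0.0]]
force: [-0.0, -1.1, -1.1]
opening: 0.636
```

```bash
python3 - <<'E'
from w import *
s=log()
P,R,c=pose(45,.21);rel(s,P,R)
c=cap('top','t3.png')
E
```

```text
t 6.95 q [-60.6  48.5  77.9  40.4 112.5 -56.3] p [ 0.4848 -0.2622  0.2363] F [-0.  -1.1 -1.1] op 0.636
row [0.2552 0.0575 0.054 ] [37.71 17.72 -7.48] rows>= 5.341774424148802
```

View pics/t3.png

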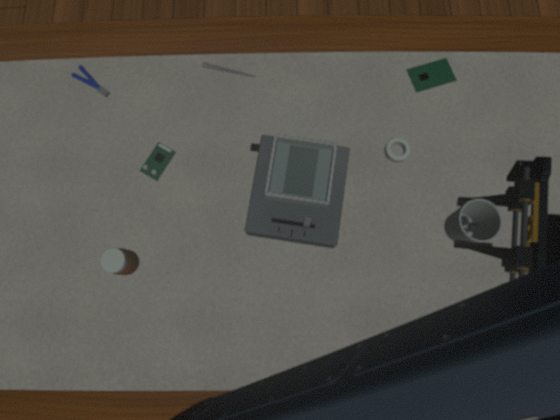

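The cup is held upright at (478,220) with the slugs inside. Next I move over the tray.

Request:
play_rows(
  rows=[
    [[0.03,0.025,0.007,0,2,0,0.04],[0.07,0.05,0.015,4,5,-1,0.04],[0.11,0.06,0.024,10,8,-3,0.04],[0.15,0.06,0.032,17,11,-5,0.04],[0.19,0.058,0.04,24,14,-6,0.04],[0.225,0.0575,0.048,31,16,-7,0.04],[0.255,0.0575,0.054,37.7,17.7,-7.5,0.04],[0.255,0.0575,0.054,37.7,17.7,-7.5,0.04],[0.255,0.0575,0.054,37.7,17.7,-7.5,0.04]],
  ],
)

```text
time_s: 7.9
position: [0.5822, -0.0147, 0.1991]
tcp_rot: [[-0.167, 0.658, 0.734], [0.928, 0.357, -0.11], [-0.334, 0.663, -0.67]]
force: [-0.1, -0.4, -0.3]
opening: 0.629
```

```bash
python3 - <<'E'
from w import *
s=log()
for f,H in((70,.187),(90,.185),(105,.18),(120,.17),(132,.165),(145,.165)): P,R,c=pose(f,H);print(f,c.round(3));rel(s,P,R)
cap('top','t4.png');cap('side','s4.png')
E
```

```text
t 7.9 q [-34.3  51.7  77.8  44.7 107.3  -9.5] p [ 0.5822 -0.0147  0.1991] F [-0.1 -0.4 -0.3] op 0.629
70 0.021
row [ 0.0047 -0.012   0.0136] [24.73 -0.5  -0.11] rows>= 2.8797666346179716
90 0.019
row [ 0.0053 -0.0133  0.0149] [ 4.473e+01 -5.200e-01 -2.000e-02] rows>= 5.207780343552764
105 0.03
row [ 0.007  -0.0166  0.0182] [ 5.973e+01 -5.300e-01  5.000e-02] rows>= 6.95390796754998
120 0.028
row [ 0.0104 -0.0232  0.0249] [74.73 -0.53  0.12] rows>= 8.700068753145544
132 0.026
row [ 0.012  -0.0265  0.0283] [86.73 -0.53  0.18] rows>= 10.097009602236444
145 0.031
row [ 0.012  -0.0265  0.0283] [99.73 -0.52  0.25] rows>= 11.610369428934328
```

View pics/t4.png

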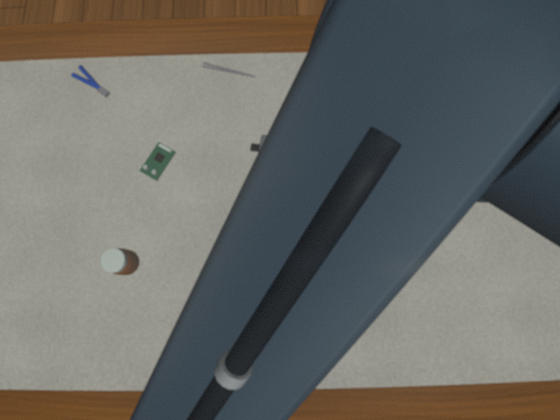

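View pics/s4.png

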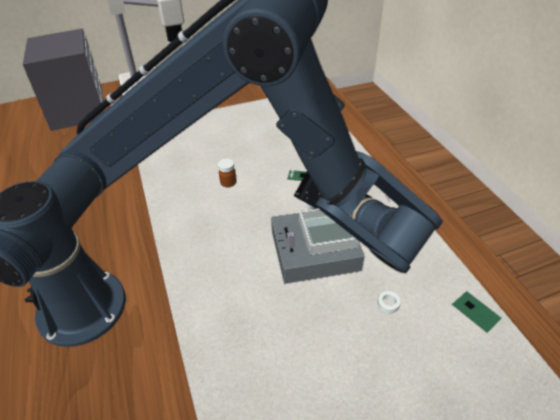

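Request:
play_rows(
  rows=[
    [[0.003,-0.008,0.009,8,0,0,0.04],[0.005,-0.012,0.0136,16,-0.5,0,0.04],[0.005,-0.012,0.0136,24,-0.5,0,0.04],[0.005,-0.0125,0.014,32,-0.5,0,0.04],[0.005,-0.013,0.0145,38,-0.5,0,0.04],[0.005,-0.013,0.015,43,-0.5,0,0.04],[0.006,-0.014,0.016,48,-0.5,0,0.04],[0.006,-0.015,0.017,53,-0.5,0,0.04],[0.007,-0.0166,0.018,58,-0.5,0,0.04],[0.008,-0.018,0.02,63,-0.5,0,0.04],[0.009,-0.021,0.022,68,-0.5,0.1,0.04],[0.01,-0.023,0.025,74,-0.5,0.1,0.04]],
  ],
)

```text
time_s: 9.2
position: [0.5844, -0.0195, 0.1662]
tcp_rot: [[-0.158, 0.888, -0.432], [0.925, -0.02, -0.378], [-0.345, -0.459, -0.819]]
force: [0.8, 0.4, -0.6]
opening: 0.63
```

```bash
python3 - <<'E'
from w import *
s=log();R=np.array(s['tcp_rot']);print('tilt',np.degrees(np.arccos((R@cz)[2])))
for f,H in((132,.165),(150,.165)): P,R,c=pose(f,H);print(f,c.round(3));rel(s,P,R)
c=cap('side');cv2.imwrite('pics/s5.png',cv2.resize(c['pixels'][160:300,240:400,::-1],None,fx=5,fy=5,interpolation=cv2.INTER_CUBIC)[:600])
E
```

```text
t 9.2 q [-34.6  54.2  77.7  44.  104.9  62.7] p [ 0.5844 -0.0195  0.1662] F [ 0.8  0.4 -0.6] op 0.63
tilt 108.27918042312487
132 0.026
row [0.0059 0.0026 0.0054] [12.6  -0.06 -0.35] rows>= 1.4673520297203668
150 0.031
row [0.0059 0.0026 0.0054] [30.6  -0.12 -0.34] rows>= 3.562467620361869
```

View pics/s5.png

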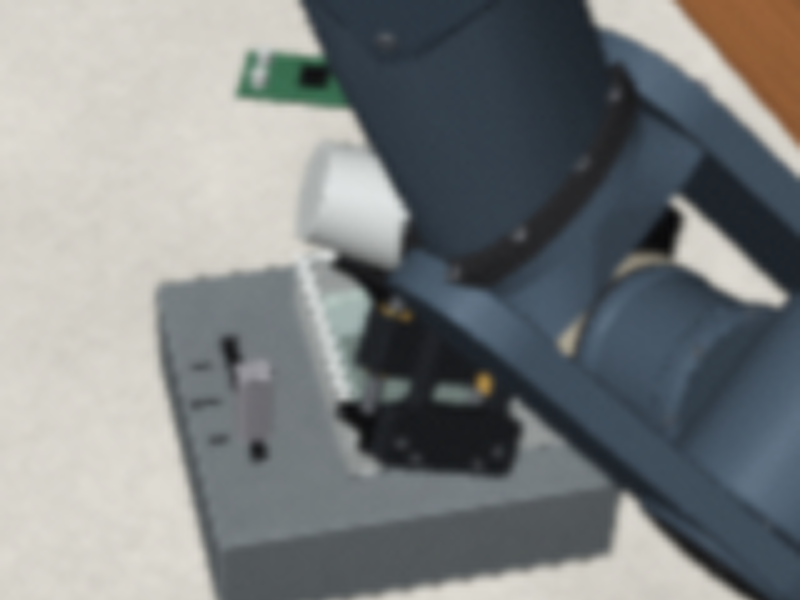

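Request:
play_rows(
  rows=[
    [[0.002,0.001,0.002,5,0,0,0.04],[0.004,0.002,0.004,10,0,0,0.04],[0.006,0.0026,0.0054,15,0,0,0.04],[0.006,0.0026,0.0054,20,0,0,0.04],[0.006,0.0026,0.0054,25,0,0,0.04],[0.006,0.0026,0.0054,30,0,0,0.04],[0.006,0.0026,0.0054,36,0,0,0.04],[0.006,0.0026,0.0054,36,0,0,0.04],[0.006,0.0026,0.0054,36,0,0,0.04],[0.006,0.0026,0.0054,36,0,0,0.04],[0.006,0.0026,0.0054,36,0,0,0.04]],
  ],
)

```text
time_s: 10.35
position: [0.5836, -0.0142, 0.1583]
tcp_rot: [[-0.16, 0.469, -0.869], [0.925, -0.235, -0.297], [-0.344, -0.851, -0.396]]
force: [-0.6, -0.8, -1.2]
opening: 0.635
```

```bash
python3 - <<'E'
from w import *
s=log();R=np.array(s['tcp_rot']);print('tilt',np.degrees(np.arccos((R@cz)[2])))
c=cap('side');cv2.imwrite('pics/s6.png',cv2.resize(c['pixels'][160:280,240:400,::-1],None,fx=5,fy=5,interpolation=cv2.INTER_CUBIC))
for r in trace('side','slug0_center'): print(r['p'],r['at'],r['mask'].sum())
E
```

```text
t 10.35 q [-34.3  54.8  78.1  44.1 104.2  97.9] p [ 0.5836 -0.0142  0.1583] F [-0.6 -0.8 -1.2] op 0.635
tilt 133.04854782858348
```

View pics/s6.png

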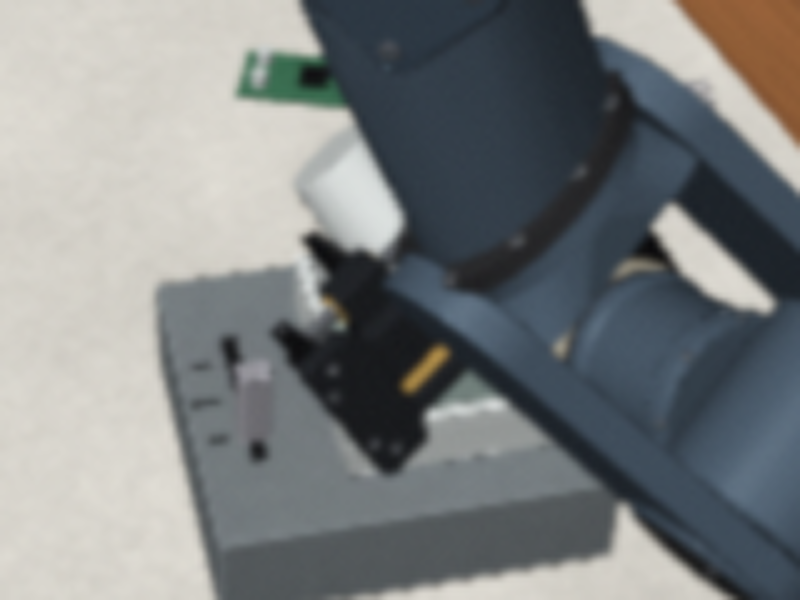

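Request:
play_rows(
  rows=[
    [[0,0,0,-8,0,0,0.04],[0,0,0,0,0,0,0.04],[0,0,0,-8,0,0,0.04],[0,0,0,0,0,0,0.04],[0,0,0,0,0,0,0.04],[-0.017,-0.042,-0.02,0,0,0,0.04],[-0.034,-0.085,-0.04,0,0,0,0.04],[-0.05,-0.127,-0.06,0,0,0,0.04],[-0.05,-0.127,-0.06,0,0,0,0.04]],
  ],
)

```text
time_s: 11.35
position: [0.5859, -0.0129, 0.3136]
tcp_rot: [[-0.157, 0.481, -0.863], [0.924, -0.237, -0.301], [-0.349, -0.844, -0.407]]
force: [-0.0, -0.8, -0.8]
opening: 0.63
```

```bash
python3 - <<'E'
from w import *
s=log()
c=cap('side');cv2.imwrite('pics/s7.png',cv2.resize(c['pixels'][140:300,200:420,::-1],None,fx=3.6,fy=3.6,interpolation=cv2.INTER_CUBIC))
for r in trace('side','slug0_center'): print(r['p'],r['at'],r['mask'].sum())
c=cap('top','t7.png')
E
```

```text
t 11.35 q [-34.1  42.8  75.4  47.8 114.  108.4] p [ 0.5859 -0.0129  0.3136] F [-0.  -0.8 -0.8] op 0.63
```

View pics/s7.png

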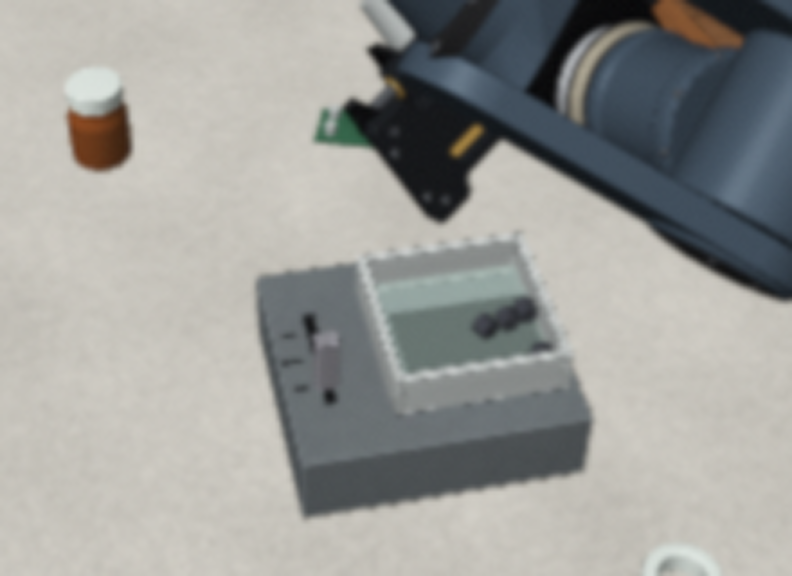

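All four slugs are in the tray: three near (505,315) and one near (540,348) in the zoomed side view. Next I bring the cup back.

```bash
python3 - <<'E'
from w import *
s=log()
rel(s,[.4845,-.262,.26],Rt(80,19.7))
E
```

```text
t 11.5 q [-34.1  43.3  75.9  47.6 113.7 108.4] p [ 0.584  -0.0123  0.307 ] F [ 0.2  0.  -1.2] op 0.628
row [-0.1988  0.0521  0.1795] [-146.55   -4.85   24.57] rows>= 17.307904456013944
```

Request:
play_rows(
  rows=[
    [[-0.02,0.0,0.01,-8,0,1.3,0.04],[-0.04,0.005,0.02,-16,-0.5,2.7,0.04],[-0.06,0.01,0.04,-24,-0.8,4,0.04],[-0.08,0.015,0.06,-32,-1,5.4,0.04],[-0.1,0.02,0.08,-40,-1.3,6.7,0.04],[-0.12,0.025,0.1,-48,-1.6,8,0.04],[-0.14,0.03,0.12,-56,-1.9,9.4,0.04],[-0.16,0.04,0.14,-64,-2.1,10.7,0.04],[-0.18,0.045,0.16,-72,-2.4,12,0.04],[-0.199,0.052,0.18,-80,-2.6,13.4,0.04],[-0.199,0.052,0.18,-88,-2.9,14.8,0.04],[-0.199,0.052,0.18,-96,-3.2,16,0.04]],
  ],
)

```text
time_s: 12.7
position: [0.4833, -0.263, 0.2578]
tcp_rot: [[0.07, 0.814, 0.577], [0.896, 0.204, -0.396], [-0.439, 0.544, -0.715]]
force: [0.2, 0.1, -0.4]
opening: 0.632
```

```bash
python3 - <<'E'
from w import *
s=log()
rel(s,[.4845,-.262,.26],Rt(80,19.7))
E
```

```text
t 12.7 q [-58.3  45.3  74.9  35.5 113.9  -3.4] p [ 0.4833 -0.263   0.2578] F [ 0.2  0.1 -0.4] op 0.632
row [-0.      0.0023 -0.0012] [-50.46  -1.81   8.24] rows>= 5.95535106986342
```

Request:
play_rows(
  rows=[
    [[0,0.002,-0.001,-16,-0.6,2.7,0.04],[0,0.002,-0.001,-34,-1.2,5.5,0.04],[0,0.002,-0.001,-50.5,-1.8,8.2,0.04],[0,0.002,-0.001,-50.5,-1.8,8.2,0.04],[0,0.002,-0.001,-50.5,-1.8,8.2,0.04],[0,0.002,-0.001,-50.5,-1.8,8.2,0.04],[0,0.002,-0.001,-50.5,-1.8,8.2,0.04],[0,0.002,-0.001,-50.5,-1.8,8.2,0.04]],
  ],
)

```text
time_s: 13.5
position: [0.485, -0.2613, 0.2607]
tcp_rot: [[0.161, 0.066, 0.985], [0.927, 0.333, -0.174], [-0.34, 0.94, -0.007]]
force: [-0.8, -0.9, -0.7]
opening: 0.63
```

```bash
python3 - <<'E'
from w import *
s=log()
rel(s,[.4842,-.262,.050],Rt(80,19.7))
for n,(x,y) in {'top':(380,150),'side':(220,250)}.items():
    c=cap(n);cv2.imwrite(f'pics/{n}8.png',cv2.resize(c['pixels'][y:y+150,x:x+180,::-1],None,fx=4,fy=4,interpolation=cv2.INTER_CUBIC))
E
```

```text
t 13.5 q [-60.5  46.6  77.4  40.9 114.4 -54.3] p [ 0.485  -0.2613  0.2607] F [-0.8 -0.9 -0.7] op 0.63
row [ 0.0708 -0.1984  0.0008] [-0.39 -0.12  0.16] rows>= 4.213310892862525
```

View pics/top8.png

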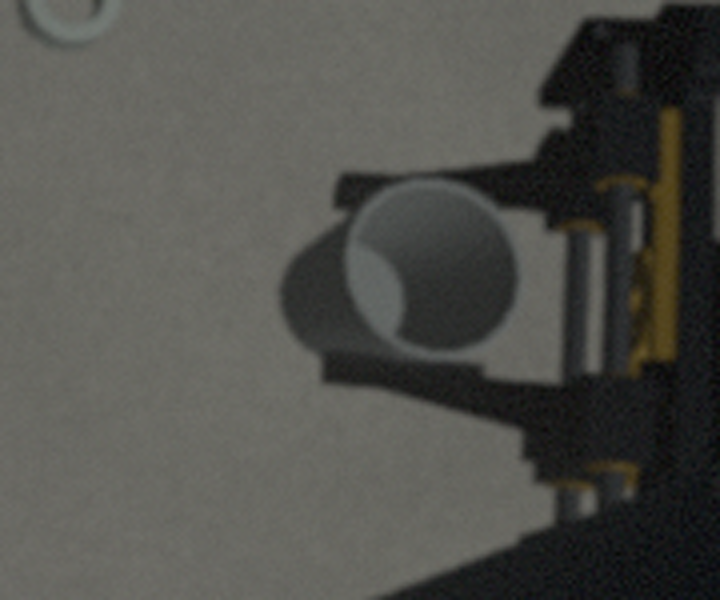

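```bash
python3 - <<'E'
from w import *
from scipy.optimize import minimize
s=read_state();R=np.array(s['tcp_rot']);c=cap('top');g=s['position']-.019*R[:,0]
im=cv2.resize(c['pixels'][150:300,380:560,::-1],None,fx=4,fy=4,interpolation=cv2.INTER_CUBIC)
G=Rt(80,19.7)
for tilt,col in((0,(0,0,255)),(8,(0,255,0))):
    # tilt about jaw axis, cup offset: grasp measured origin at z -.0397 below grasp
    w=Ro.from_rotvec(np.radians(tilt)*R[:,2]).as_matrix()@[0,0,1.]
    o=g-.0397*w
    u=np.cross(w,[1,0,0]);u/=np.linalg.norm(u);v=np.cross(w,u)
    for h,r in((0,.024),(.07,.031)):
        pts=[o+h*w+r*(np.cos(t)*u+np.sin(t)*v) for t in np.linspace(0,6.283,60)]
        q=((proj(c,pts)-[380,150]+.5)*4-.5).round().astype(int);cv2.polylines(im,[q.reshape(-1,1,2)],True,col,1)
cv2.imwrite('pics/ov8.png',im)
E
```

```text
(no output)
```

View pics/ov8.png

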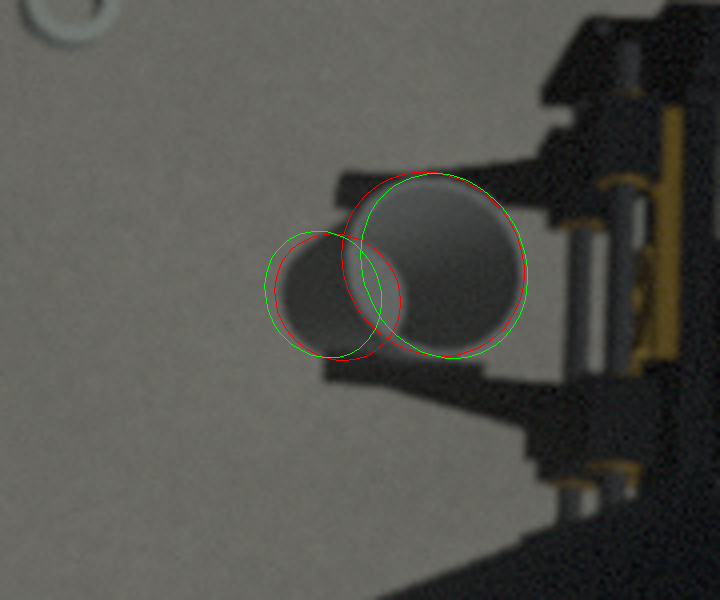

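View pics/side8.png

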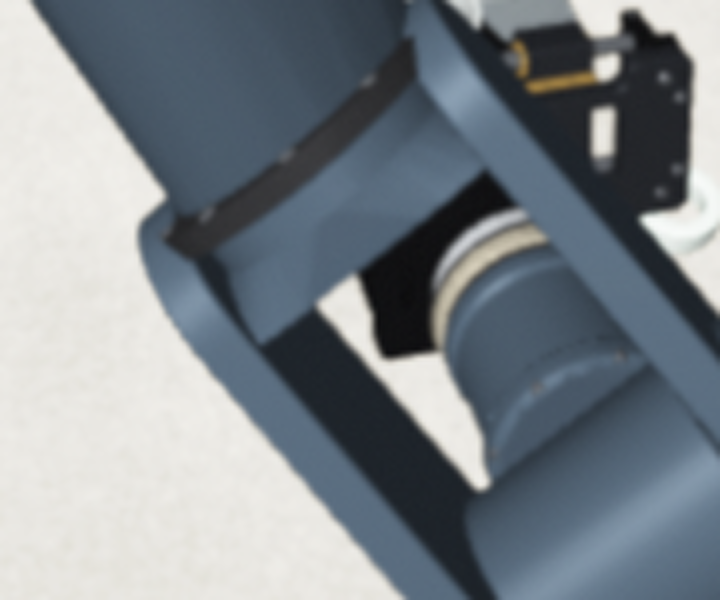

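Request:
play_rows(
  rows=[
    [[0.017,-0.047,0,-0.4,0,0,0.04],[0.034,-0.094,0,-0.4,0,0,0.04],[0.05,-0.14,0.0005,-0.4,0,0,0.04],[0.064,-0.18,0.001,-0.4,0,0,0.04],[0.071,-0.1984,0.001,-0.4,0,0,0.04],[0.071,-0.1984,0.001,-0.4,0,0,0.04],[0.071,-0.1984,0.001,-0.4,0,0,0.04]],
  ],
)

```text
time_s: 14.35
position: [0.4858, -0.2628, 0.0518]
tcp_rot: [[0.162, 0.055, 0.985], [0.926, 0.337, -0.171], [-0.341, 0.94, 0.004]]
force: [0.4, -0.5, 0.1]
opening: 0.627
```

```bash
python3 - <<'E'
from w import *
s=log()
rel(s,[.4842,-.262,.0355],Rt(80,19.7))
E
```

```text
t 14.35 q [-60.5  64.1  76.4  37.5 101.4 -65.9] p [ 0.4858 -0.2628  0.0518] F [ 0.4 -0.5  0.1] op 0.627
row [ 0.006  -0.0151 -0.0018] [ 0.27 -0.08  0.25] rows>= 0.327830340675534
```

Request:
play_rows(
  rows=[
    [[0.003,-0.0075,-0.001,0,0,0,0.04],[0.0055,-0.014,-0.001,0,0,0,0.04],[0.006,-0.016,-0.001,0,0,0,0.04],[0.0062,-0.017,-0.001,0,0,0,0.04],[0.0062,-0.017,-0.001,0,0,0,0.04]],
  ],
)

```text
time_s: 14.85
position: [0.4847, -0.2627, 0.0334]
tcp_rot: [[0.162, 0.054, 0.985], [0.926, 0.337, -0.171], [-0.342, 0.94, 0.004]]
force: [-0.6, 0.0, -0.6]
opening: 0.632
```

```bash
python3 - <<'E'
from w import *
for i in range(3):
    s=log(); capture('top')
E
```

```text
t 14.85 q [-60.6  65.7  76.   37.3 100.5 -66.7] p [ 0.4847 -0.2627  0.0334] F [-0.6  0.  -0.6] op 0.632
t 14.9 q [-60.6  65.7  76.   37.3 100.5 -66.7] p [ 0.4847 -0.2626  0.0334] F [-0.   0.  -0.1] op 0.63
t 14.95 q [-60.6  65.7  76.   37.3 100.5 -66.7] p [ 0.4847 -0.2626  0.0334] F [-0.2 -0.6 -1.3] op 0.633
```

Request:
play_rows(
  rows=[
    [[0.0003,-0.001,0,0,0,0,0.04],[0.0006,-0.002,0,0,0,0,0.04],[0.0006,-0.002,0,0,0,0,0.04]],
  ],
)

```text
time_s: 15.3
position: [0.4847, -0.2627, 0.0333]
tcp_rot: [[0.162, 0.053, 0.985], [0.927, 0.334, -0.171], [-0.338, 0.941, 0.005]]
force: [-1.2, -1.2, 7.9]
opening: 0.627
```

```bash
python3 - <<'E'
from w import *
for i in range(4):
    s=log(); capture('top')
E
```

```text
t 15.3 q [-60.6  65.8  75.9  37.4 100.7 -66.8] p [ 0.4847 -0.2627  0.0333] F [-1.2 -1.2  7.9] op 0.627
t 15.35 q [-60.6  65.8  76.   37.4 100.6 -66.8] p [ 0.4847 -0.2626  0.0334] F [ 0.3 -1.5  6. ] op 0.632
t 15.4 q [-60.6  65.8  76.   37.4 100.6 -66.8] p [ 0.4847 -0.2626  0.0334] F [-0.7 -1.5  7. ] op 0.63
t 15.45 q [-60.6  65.8  76.   37.4 100.6 -66.8] p [ 0.4847 -0.2626  0.0334] F [-0.4 -0.7  6. ] op 0.629
```

Request:
play_rows(
  rows=[
    [[-0.0005,0.0015,0,0,0,0,0.04],[-0.0005,0.0015,0,0,0,0,0.087],[-0.0005,0.0015,0,0,0,0,0.087],[-0.0005,0.0015,0,0,0,0,0.087],[-0.0005,0.0015,0,0,0,0,0.087],[-0.0005,0.0015,0,0,0,0,0.087],[-0.02,0.0015,0,0,0,0,0.087],[-0.05,0.0015,0,0,0,0,0.087],[-0.09,0.0015,0,0,0,0,0.087],[-0.13,0.0015,0,0,0,0,0.087],[-0.13,0.0015,0,0,0,0,0.087]],
  ],
)

```text
time_s: 16.6
position: [0.4632, -0.3885, 0.0781]
tcp_rot: [[0.167, 0.053, 0.985], [0.922, 0.345, -0.175], [-0.349, 0.937, 0.009]]
force: [0.1, 0.3, 0.3]
opening: 1.003
```

```bash
python3 - <<'E'
from w import *
s=log()
# next: rise, and the shutter grasp
def tabpose(y,z): # tool down, tool z along box +y or -y
    pass
c=cap('top','t9.png')
E
```

```text
t 16.6 q [-66.5  66.   61.4  34.8 114.  -61.7] p [ 0.4632 -0.3885  0.0781] F [0.1 0.3 0.3] op 1.003
```

View pics/t9.png

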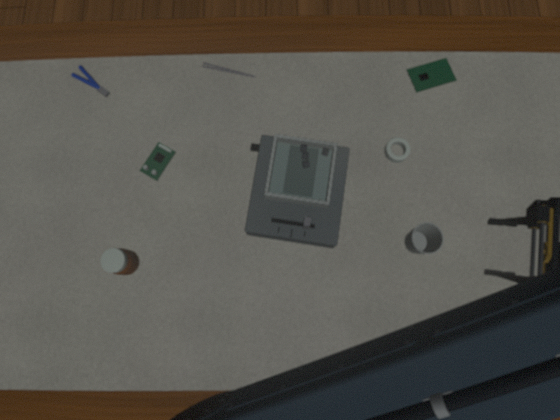

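```bash
python3 - <<'E'
from w import *
ct=cap('top');cs=cap('side')
z=lambda p,o:(np.array(p)+.5)/5-.5+o
ut=z((337,441),(240,130));us=z((128,192),(265,195))
print(ut,us,'top@.106',atz(ct,ut,.106),'side@.106',atz(cs,us,.106))
print('model tab',box(-.1,-.025,.106),'half',box(-.1,0,.06),proj(ct,[box(-.1,-.025,.106)]),proj(cs,[box(-.1,-.025,.106)]))
# ticks: top zoom mid tick (257,517) , closed(322,520), open(193,498)
for p in((257,517),(322,520),(193,498)): print('tick',RB[:2,:2].T@(atz(ct,z(p,(240,130)),.06)[:2]-B))
for r in trace('top','shutter_tab'): print(r['p'],r['at'],r['mask'].sum())
cv2.imwrite('pics/t10.png',cv2.resize(ct['pixels'][190:250,270:350,::-1],None,fx=10,fy=10,interpolation=cv2.INTER_CUBIC))
E
```

```text
[307.  217.8] [290.2 233. ] top@.106 [ 0.51624167 -0.05169487  0.106     ] side@.106 [ 0.51356757 -0.04907288  0.106     ]
model tab [ 0.51072761 -0.05142694  0.106     ] half [ 0.51490788 -0.02677892  0.06      ] [[306.93649929 220.8117878 ]] [[289.4470072  233.99191109]]
tick [-1.19956275e-01  6.49150701e-05]
tick [-0.11733787 -0.02468331]
tick [-0.11641231  0.02539242]
0.58 [305.0, 224.0] 85
```

View pics/t10.png

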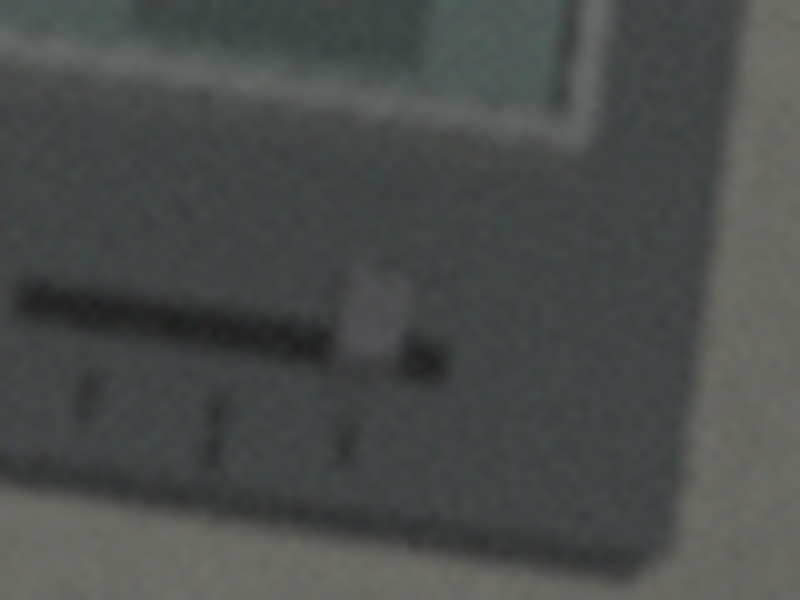

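```bash
cat > tab.py <<'E'
from w import *
by=RB[:,1]
def RT(sg):
    x=np.array([0,0,-1.]);z=sg*by;return np.c_[x,np.cross(z,x),z]
E
python3 - <<'E'
from tab import *
s=log();T0=box(-.098,-.025,0)
for sg in(1,-1):
    R=RT(sg)
    for z in(.25,.072):
        for q0 in([-20,20,90,0,70,20],[-20,20,90,0,70,-90],[-20,20,90,0,70,90]):
            q,e=ik(T0+[0,0,z],R,q0)
            if e<1e-3: print(sg,z,q.round(1));break
p1=np.array(s['position'])+[0,0,.2]
rel(s,p1,np.array(s['tcp_rot']))
for sg in(1,-1): rel(dict(position=p1,tcp_rot=s['tcp_rot']),T0+[0,0,.25],RT(sg))
E
```

```text
t 16.8 q [-66.2  66.1  62.1  34.8 113.9 -61.7] p [ 0.4635 -0.3811  0.0765] F [-0.8  0.3  0.3] op 1.0
1 0.25 [-18.2  19.8  95.8   0.   64.4 -98.6]
1 0.072 [-18.2  35.6 104.9  -0.   39.5 -98.6]
-1 0.25 [-18.2  19.8  95.8   0.   64.4  81.4]
-1 0.072 [-18.2  35.6 104.9   0.   39.5  81.4]
row [-0.068   0.1881  0.0005] [0. 0. 0.] rows>= 3.9999999999999996
row [ 0.3221  0.0882 -0.0077] [-77.62  54.63 -54.26] rows>= 12.727652841783941
row [ 0.3221  0.0882 -0.0077] [ 77.48 -54.25 -54.61] rows>= 12.714806685881992
```

Request:
play_rows(
  rows=[
    [[-0.017,0.047,0,0,0,0,0.087],[-0.034,0.094,0,0,0,0,0.087],[-0.051,0.141,0,0,0,0,0.087],[-0.068,0.188,0,0,0,0,0.087],[-0.068,0.188,0,0,0,0,0.087]],
  ],
)

```text
time_s: 17.3
position: [0.4642, -0.3818, 0.2833]
tcp_rot: [[0.162, 0.047, 0.986], [0.923, 0.345, -0.168], [-0.348, 0.937, 0.012]]
force: [0.5, 0.0, -0.3]
opening: 1.0
```

```bash
python3 - <<'E'
from tab import *
s=log();T0=box(-.098,-.025,0)
rel(s,T0+[0,0,.25],RT(1))
w=Ro.from_matrix(np.array(s['tcp_rot']).T@RT(1))
for q in trace('top','cup'): print(q['p'],q['at'])
E
```

```text
t 17.3 q [-66.2  50.9  61.5  40.1 125.9 -51.3] p [ 0.4642 -0.3818  0.2833] F [ 0.5  0.  -0.3] op 1.0
row [ 0.3242  0.085  -0.008 ] [-77.37  54.48 -53.51] rows>= 12.655045034261752
0.66 [423.4, 238.8]
0.66 [158.0, 158.1]
```

Request:
play_rows(
  rows=[
    [[0.027,0.01,-0.001,-6,4.2,-4.1,0.087],[0.054,0.02,-0.001,-12,8.4,-8.2,0.087],[0.081,0.03,-0.002,-18,12.6,-12.3,0.087],[0.108,0.04,-0.003,-24,16.8,-16.5,0.087],[0.135,0.05,-0.003,-30,21,-20.6,0.087],[0.162,0.055,-0.004,-36,25.2,-24.7,0.087],[0.189,0.06,-0.005,-42,29.4,-28.8,0.087],[0.216,0.065,-0.005,-48,33.6,-33,0.087],[0.243,0.07,-0.006,-54,37.8,-37.1,0.087],[0.27,0.075,-0.007,-60,42,-41.2,0.087],[0.297,0.08,-0.0075,-66,46.2,-45.3,0.087],[0.324,0.085,-0.008,-72,50.4,-49.5,0.087]],
  ],
)

```text
time_s: 18.55
position: [0.511, -0.0498, 0.2441]
tcp_rot: [[-0.057, -0.964, 0.26], [0.091, 0.254, 0.963], [-0.994, 0.078, 0.073]]
force: [0.6, 0.8, -0.2]
opening: 0.999
```

```bash
python3 - <<'E'
from tab import *
s=log();T0=box(-.098,-.025,0)
rel(s,T0+[0,0,.16],RT(1))
E
```

```text
t 18.55 q [-20.3  21.8  93.8   4.   69.3 -97. ] p [ 0.511  -0.0498  0.2441] F [ 0.6  0.8 -0.2] op 0.999
row [ 0.0833 -0.0087 -0.0076] [-5.29  4.41 -4.29] rows>= 1.6829301466933055
```

Request:
play_rows(
  rows=[
    [[0.03,-0.0087,-0.0076,-5.3,4.4,-4.3,0.06],[0.06,-0.0087,-0.0076,-5.3,4.4,-4.3,0.06],[0.083,-0.0087,-0.0076,-5.3,4.4,-4.3,0.06],[0.083,-0.0087,-0.0076,-5.3,4.4,-4.3,0.06],[0.083,-0.0087,-0.0076,-5.3,4.4,-4.3,0.06]],
  ],
)

```text
time_s: 19.05
position: [0.5128, -0.0531, 0.1611]
tcp_rot: [[-0.002, -0.985, 0.172], [0.003, 0.172, 0.985], [-1.0, 0.003, 0.003]]
force: [-0.4, -1.2, 0.5]
opening: 0.707
```

```bash
python3 - <<'E'
from tab import *
s=log();T0=box(-.098,-.025,0)
rel(s,T0+[0,0,.073],RT(1))
for n in ('side','top'):
    c=cap(n);x,y=(240,170) if n=='side' else (230,120)
    cv2.imwrite(f'pics/{n}11.png',cv2.resize(c['pixels'][y:y+120,x:x+160,::-1],None,fx=5,fy=5,interpolation=cv2.INTER_CUBIC))
E
```

```text
t 19.05 q [-18.4  27.  101.2   0.2  52.  -98.6] p [ 0.5128 -0.0531  0.1611] F [-0.4 -1.2  0.5] op 0.707
row [0.0881 0.0001 0.0011] [-0.28  0.15 -0.16] rows>= 1.7620173149924767
```

View pics/side11.png

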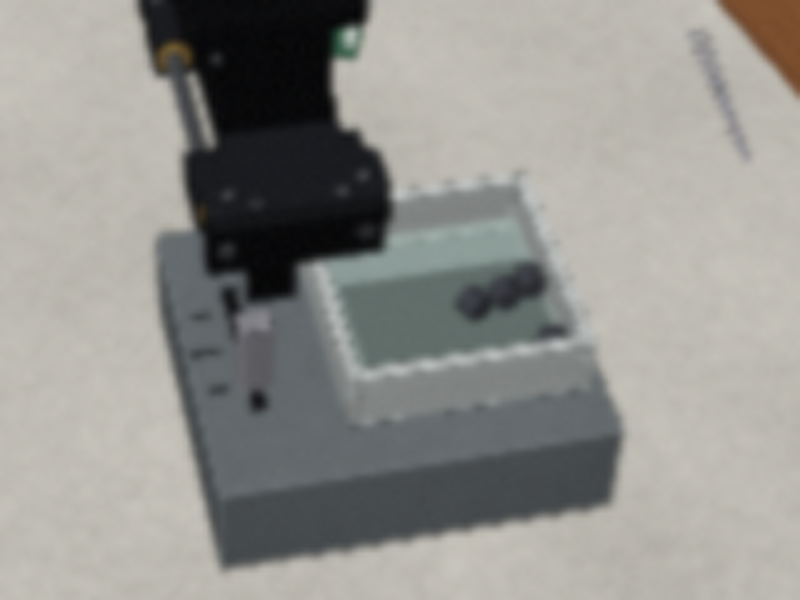

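Request:
play_rows(
  rows=[
    [[0.025,0,0.001,-0.3,0,0,0.06],[0.045,0,0.001,-0.3,0,0,0.06],[0.06,0,0.001,-0.3,0,0,0.06],[0.075,0,0.001,-0.3,0,0,0.06],[0.088,0,0.001,-0.3,0,0,0.06],[0.088,0,0.001,-0.3,0,0,0.06]],
  ],
)

```text
time_s: 19.75
position: [0.5141, -0.0531, 0.0738]
tcp_rot: [[0.0, -0.986, 0.168], [0.002, 0.168, 0.986], [-1.0, 0.0, 0.002]]
force: [0.1, 1.1, 0.4]
opening: 0.686
```

```bash
python3 - <<'E'
from tab import *
s=log()
c=cap('side');x,y=(240,170)
cv2.imwrite('pics/s12.png',cv2.resize(c['pixels'][y:y+120,x:x+160,::-1],None,fx=5,fy=5,interpolation=cv2.INTER_CUBIC))
E
```

```text
t 19.75 q [-18.4  35.5 104.6   0.2  39.9 -98.8] p [ 0.5141 -0.0531  0.0738] F [0.1 1.1 0.4] op 0.686
```

View pics/s12.png

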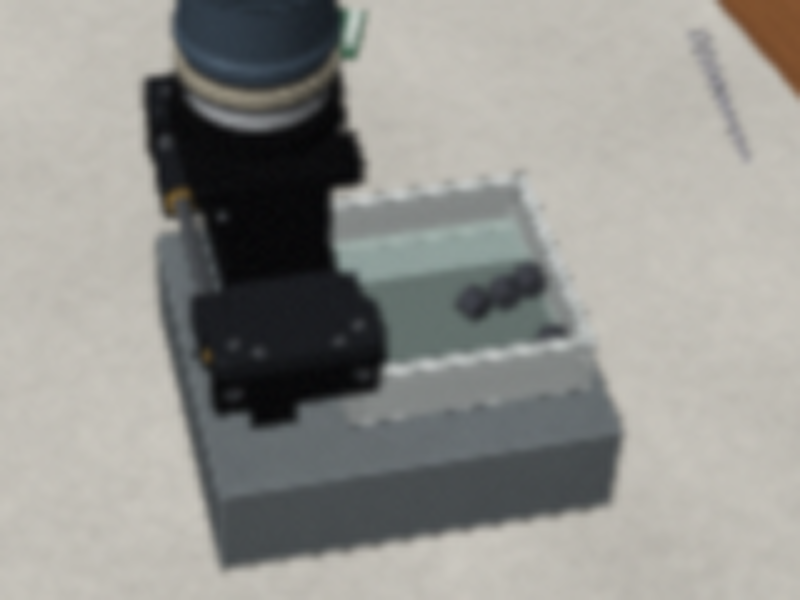

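Now I close on the tab.

Request:
play_rows(
  rows=[
    [[0,0,0,0,0,0,0.0],[0,0,0,0,0,0,0.0],[0,0,0,0,0,0,0.0],[0,0,0,0,0,0,0.0],[0,0,0,0,0,0,0.0],[0,0,0,0,0,0,0.0],[0,0,0,0,0,0,0.0],[0,0,0,0,0,0,0.0]],
  ],
)

```text
time_s: 20.6
position: [0.5143, -0.052, 0.0742]
tcp_rot: [[0.001, -0.986, 0.169], [0.003, 0.169, 0.986], [-1.0, -0.001, 0.003]]
force: [1.2, 3.8, 0.6]
opening: 0.132
```

```bash
python3 - <<'E'
from tab import *
F=[]
for i in range(3):
    s=log();capture('top'); F.append(s['force']@by)
print('Fy box',F,'tcp box',RB.T@(s['position']-[*B,0]))
E
```

```text
t 20.6 q [-18.3  35.4 104.7   0.3  39.9 -98.8] p [ 0.5143 -0.052   0.0742] F [1.2 3.8 0.6] op 0.132
t 20.65 q [-18.3  35.4 104.7   0.3  39.9 -98.8] p [ 0.5143 -0.052   0.0742] F [1.3 4.5 1. ] op 0.136
t 20.7 q [-18.3  35.4 104.7   0.3  39.9 -98.8] p [ 0.5143 -0.052   0.0742] F [1.4 4.8 1.3] op 0.132
Fy box [np.float64(3.9668974922073805), np.float64(4.679864455326084), np.float64(4.988590591576831)] tcp box [-0.09640982 -0.0249406   0.07421371]
```

Request:
play_rows(
  rows=[
    [[0,0,0.005,0,0,0,0.0],[0,0,0.01,0,0,0,0.0],[0,0,0.015,0,0,0,0.0],[0,0,0.02,0,0,0,0.0],[0,0,0.025,0,0,0,0.0],[0,0,0.027,0,0,0,0.0],[0,0,0.028,0,0,0,0.0],[0,0,0.028,0,0,0,0.0],[0,0,0.028,0,0,0,0.0],[0,0,0.028,0,0,0,0.0]],
  ],
)

```text
time_s: 21.75
position: [0.5187, -0.027, 0.0742]
tcp_rot: [[0.0, -0.986, 0.167], [-0.001, 0.167, 0.986], [-1.0, -0.0, -0.001]]
force: [-2.1, -7.8, 0.1]
opening: 0.134
```

```bash
python3 - <<'E'
from tab import *
F=[]
for i in range(4):
    s=log();capture('top'); F.append(s['force']@by)
print('Fy box',F,'tcp box',RB.T@(s['position']-[*B,0]))
for n in ('side','top'):
    c=cap(n);x,y=(240,170) if n=='side' else (230,120)
    cv2.imwrite(f'pics/{n}13.png',cv2.resize(c['pixels'][y:y+120,x:x+160,::-1],None,fx=5,fy=5,interpolation=cv2.INTER_CUBIC))
cv2.imwrite('pics/topf.png',c['pixels'][:,:,::-1].copy())
E
```

```text
t 21.75 q [-1.530e+01  3.550e+01  1.043e+02 -1.000e-01  4.010e+01 -9.560e+01] p [ 0.5187 -0.027   0.0742] F [-2.1 -7.8  0.1] op 0.134
t 21.8 q [-1.530e+01  3.550e+01  1.043e+02 -1.000e-01  4.010e+01 -9.560e+01] p [ 0.5187 -0.027   0.0742] F [-1.3 -7.5 -0.1] op 0.136
t 21.85 q [-1.530e+01  3.550e+01  1.043e+02 -1.000e-01  4.010e+01 -9.560e+01] p [ 0.5186 -0.027   0.0742] F [-2.1 -6.4  0.4] op 0.135
t 21.9 q [-1.530e+01  3.550e+01  1.043e+02 -1.000e-01  4.010e+01 -9.560e+01] p [ 0.5187 -0.027   0.0743] F [-2.  -7.4 -0.3] op 0.134
Fy box [np.float64(-8.000311821695558), np.float64(-7.645518443127333), np.float64(-6.70981889435125), np.float64(-7.6384896960425275)] tcp box [-0.09624986  0.0003989   0.07426073]
```

View pics/side13.png

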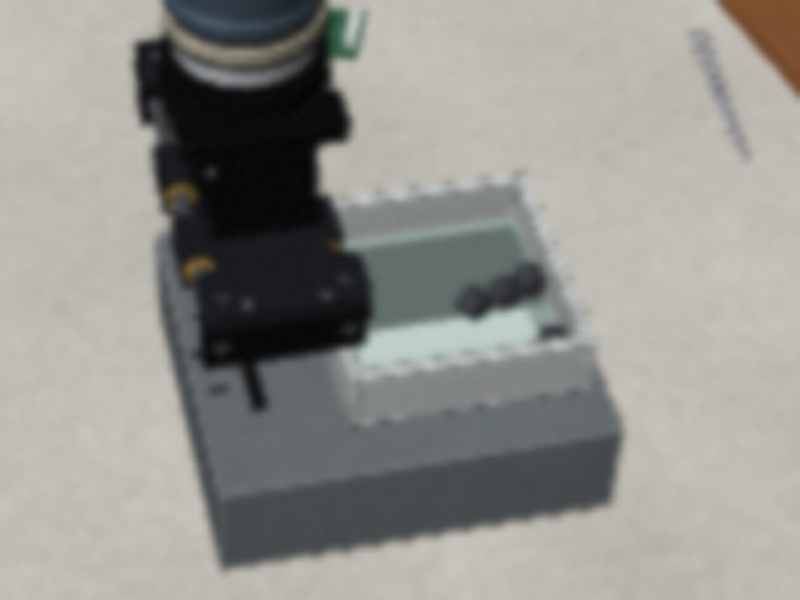

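View pics/topf.png

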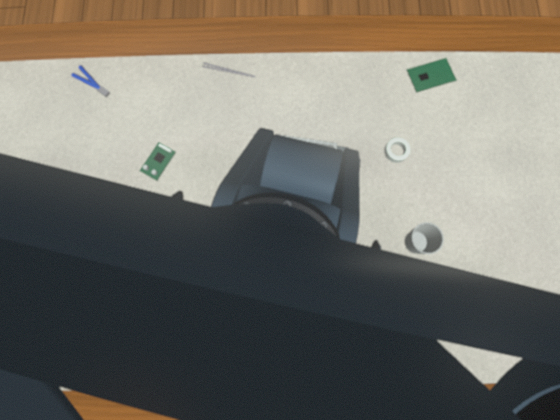

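```bash
python3 -c "
from rig import *
print(hand_in())"
```

```text
the job is handed in; nothing more can be done
None
```

I tipped the four slugs into the tray, stood the empty cup upright on its original spot and let go of it. I then gripped the shutter tab, slid it to half travel and handed in while still holding it.

**Last checks before handing in, at about 22 s of the 67 s allowed:**
- **Slugs:** The last side picture shows four dark slugs inside the tray walls, three together and one by the near wall. I judged this by eye. The one time I asked the network for a slug after the pour, it found none.
- **Cup:** In the last top picture it stands upright at about its original place, and the gripper is well clear of it.
- **Shutter:** The fingers stopped at about 11.7 mm on the 12 mm tab. They had moved 25.3 mm from the closed position, by the measured tool positions. The spring pulled back with about 7.5 N, against the 8 N expected at half travel. The gripper hid the tab from both cameras, so I could not check it against the middle mark by eye.
- **Jar, tape roll and circuit board:** The arm stayed well clear of all three. The tape and board look unmoved in the last top picture. The jar was hidden by the arm there; it was last seen standing in place in the top picture taken after the cup was set down.

No check failed. My camera fit of the light box left errors of up to about 2.7 pixels (roughly 5 mm) at a few points, but the tab was where the fit put it along the sliding direction.

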